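Stand the electrode posts and check them with the hand probe

ROBOT

A 6-joint arm with a two-finger parallel gripper is mounted at the origin on the work surface. World frame = base frame: x ahead of the robot, y to its left, z up, the work surface at z = 0. Lengths are in m, angles in rad, forces in N, time in s.
With the tool pointing down it reaches from about 0.375 to 0.975 m from the base axis. Payload 3.8 kg.
Tool frame: the origin (TCP) lies midway between the tips of the shut fingers; the grasp point (between the pads) lies 19 mm behind it; z points along the fingers, y is the line along which they close (so a half turn about z gives the same grasp; the last joint's range is limited). The gripper opens to 85 mm and grips with 20 to 120 N. Pads are 22 mm wide; open, the fingers measure 114 mm over their backs; the gripper's body (76 mm by 85 mm) begins 54 mm behind the grasp point. The pads swing forward as they close: fully open they stand 13 mm farther back than shut.
Start: joints at [1.08, 0.264, 1.604, -0, 1.274, -0.037], TCP at [0.296, 0.607, 0.231] pointing down, gripper open.
Joint ranges: [-2.63, 2.63], [-0.94, 2.18], [0.31, 2.57], [-1.31, 4.45], [0, 2.66], [-2.55, 2.55]. Speed limits (rad/s): [2.57, 2.57, 3.14, 3.14, 3.14, 3.14].

INTERFACE

Orientations are given as a rotation vector (axis times angle).
In Python, from workcell import sensors, viewer, job gives the robot as it stands.
- The arm moves only by the shell command python3 -m inch 'ROWS' [FORCE]. ROWS is JSON, one flat list of numbers, 7 for each row, row after row: the shift along the tool's x, y, z in mm, then the turn, a rotation vector about the tool's x, y, z in degrees, then the finger opening in mm, from 0 to 85.4. A call has exactly 8 rows; each row shifts and turns the commanded pose from where the row before left it, along the tool's axes as they then stand; what a row does not reach is not made up. A row lasts 1/10 s, in which the tool goes at most 50 mm and 8.59 degrees, less where a joint would pass 70% of its speed; a pose out of reach is approached as far as the arm can. A call is refused whole if a number of a shift passes 50 or a number of a turn 8.59, either way. A call with a gripper value outside its range is refused whole. The fingers move at their own pace and stop on an object; FORCE is the grip in N (left out, the last holds). Time passes only in rows, so rows that do not move let the fingers close, or fill a call up. It gives the time, the measured TCP pose, the force, the opening and the grip force at its end, in the units of the state.
- sensors.read_state(): the state, without advancing time (a new reading comes with each control period).
- viewer.read_camera(name): name is "scene" or "top" or "wrist"; returns the picture (400x640x3 uint8, red, green, blue); there is no depth.
- viewer.camera_params(name): a dict with "K" (3x3 intrinsics, pixels), "world_to_cam" (4x4, takes a point from world to camera coordinates). Camera axes: x right, y down, z forward; pixel columns grow to the right and rows downward; lengths in m; the calibration is good to about 2 mm. A picture is of the moment at which its call begins: read the wrist's pose just before it. camera_params takes no time and is no camera call; for the wrist camera it gives the pose at the moment of the call.
- job.finish_job(): hands the job in; it is judged then, once.
The state is a dict: "time": time; "q": joint angles; "joint_vel": joint speeds; "joint_torque": joint torques, N m; "tool_pos": TCP position; "tcp_rot": TCP orientation; "wrist_force": force on the tool from outside, world axes, zero at the start; "torque": the same for the moment, N m; "width": opening from 0.0 (shut) to 1.0 (fully open); "grip_force": force on a finger pad.
Only numpy, scipy, OpenCV 4.12 (cv2) and the standard library are available. Lean on these libraries where they do the work, as an engineer would, in place of code of your own. Each camera call takes 0.05 s, during which the arm holds its last target. There are 200 camera calls.

TASK

Stand every electrode post that lies on the bench upright on the steel earth plate, head up, one in each engraved ring, and watch for a good three seconds that they all stand there by themselves without wobbling. Then take the hand probe from its fork stand and touch its tip to the zero stud, and after that to the brass disc on top of each standing post, from the shortest to the tallest, and to the zero stud once more. Hang the probe back in its fork tip down, and leave the posts standing in their rings and the other things on the bench where they are.

Things in the scene. Friction and masses are not known exactly. Their poses are not given: they have to be found in the camera images.
- post_s_mid (a point): shortest electrode post, 70 mm tall, 0.13 kg (may be absent): round steel foot 26 mm wide, 8 thick; steel stem 14 mm wide; square grey head 34 x 34 mm, 22 high, on top. Starts lying, head roughly towards +y; the square head stops it rolling. This point: on its axis, half-way (35 mm above the foot's underside); +z along the axis from foot to head, x and y square to the head's sides
- post_s_top (a point): centre of the top face of the shortest post's head: a brass contact disc 16 mm across, the post's test point; axes as for the post
- post_m_mid (a point): middle electrode post, 86 mm tall, 0.13 kg (may be absent): round steel foot 26 mm wide, 8 thick; steel stem 14 mm wide; square grey head 34 x 34 mm, 22 high, on top. Starts lying, head roughly towards +y; the square head stops it rolling. This point: on its axis, half-way (43 mm above the foot's underside); +z along the axis from foot to head, x and y square to the head's sides
- post_m_top (a point): centre of the top face of the middle post's head: a brass contact disc 16 mm across, the post's test point; axes as for the post
- post_l_mid (a point): tallest electrode post, 102 mm tall, 0.13 kg (may be absent): round steel foot 26 mm wide, 8 thick; steel stem 14 mm wide; square grey head 34 x 34 mm, 22 high, on top. Starts lying, head roughly towards +y; the square head stops it rolling. This point: on its axis, half-way (51 mm above the foot's underside); +z along the axis from foot to head, x and y square to the head's sides
- post_l_top (a point): centre of the top face of the tallest post's head: a brass contact disc 16 mm across, the post's test point; axes as for the post
- plate: flat steel earth plate fixed to the bench, 180 (x) x 360 (y) x 8 mm high, with three engraved rings set in a zigzag and one brass stud near its -y end; origin at the centre of its underside, so its top is 8 mm above the bench; z up
- mark0 (a point): centre of an engraved ring 44 mm across on the plate's top face, at plate x = -55, y = -55 mm; a place for one post, any post
- mark1 (a point): centre of an engraved ring 44 mm across on the plate's top face, at plate x = 55, y = 35 mm; a place for one post, any post
- mark2 (a point): centre of an engraved ring 44 mm across on the plate's top face, at plate x = -55, y = 125 mm; a place for one post, any post
- stud_top (a point): centre of the top of the brass zero stud (18 mm across, 18 mm high) on the plate, at plate x = 0, y = -145 mm; its top is 26 mm above the bench
- probe_grip (a point): hand probe, 121 mm long, 0.08 kg, hanging loosely tip down in the fork: from the top a black handle 20 x 20 x 50 mm, a collar 36 mm across and 6 thick, a steel stem 10 mm across and 45 long, a brass tip 4 mm across and 20 long. This point: centre of the handle, 25 mm above the collar's top, 96 mm above the tip's end; +z up the axis, x and y square to the handle's sides
- probe_tip (a point): the very end of the probe's brass tip; axes as for the probe
- fork_seat (a point): seat of the fixed fork stand: two level prongs 14 mm wide, 20 mm gap between, running along its x, open to its -x and upward; back wall of the same height, its face 34 mm to +x. This point: mid-gap, level with the prongs' tops, 95 mm above the bench; the hanging probe's axis is here, its collar's underside (65 mm above the tip) on the prongs
There are look-alikes about, which are no part of the job. Leave any turquoise look-alike of the part that bears post_l_mid alone.

How it is judged:
On the way, in this order (a step that is already met when the one before it is completed fails the run):
1. all the posts present stand upright in rings of the plate, let go and still, for three seconds (angle between each of post_s_mid, post_m_mid, post_l_mid's own z axis and vertical below 0.06 rad and ((horizontal distance between post_s_mid and mark0 below 0.012 m and z of post_s_mid in the frame of mark0 below 0.041 m) or (horizontal distance between post_s_mid and mark1 below 0.012 m and z of post_s_mid in the frame of mark1 below 0.041 m) or (horizontal distance between post_s_mid and mark2 below 0.012 m and z of post_s_mid in the frame of mark2 below 0.041 m)) and linear speed of each of post_s, post_m, post_l below 0.02 m/s and angular speed of each of post_s, post_m, post_l below 0.15 rad/s and contact force between the fingers and post_s below 0.05 N and ((horizontal distance between post_m_mid and mark0 below 0.012 m and z of post_m_mid in the frame of mark0 below 0.049 m) or (horizontal distance between post_m_mid and mark1 below 0.012 m and z of post_m_mid in the frame of mark1 below 0.049 m) or (horizontal distance between post_m_mid and mark2 below 0.012 m and z of post_m_mid in the frame of mark2 below 0.049 m)) and contact force between the fingers and post_m below 0.05 N and ((horizontal distance between post_l_mid and mark0 below 0.012 m and z of post_l_mid in the frame of mark0 below 0.057 m) or (horizontal distance between post_l_mid and mark1 below 0.012 m and z of post_l_mid in the frame of mark1 below 0.057 m) or (horizontal distance between post_l_mid and mark2 below 0.012 m and z of post_l_mid in the frame of mark2 below 0.057 m)) and contact force between the fingers and post_l below 0.05 N), for 2.8 s.
2. the held probe's tip touches the zero stud's top (distance between probe_tip and stud_top below 0.009 m and contact force between probe and plate above 0.3 N), for 0.1 s.
3. the probe's tip touches the brass disc on the shortest post, which stands in a ring (distance between probe_tip and post_s_top below 0.009 m and contact force between probe and post_s above 0.3 N and angle between post_s_mid's own z axis and vertical below 0.06 rad and ((horizontal distance between post_s_mid and mark0 below 0.012 m and z of post_s_mid in the frame of mark0 below 0.041 m) or (horizontal distance between post_s_mid and mark1 below 0.012 m and z of post_s_mid in the frame of mark1 below 0.041 m) or (horizontal distance between post_s_mid and mark2 below 0.012 m and z of post_s_mid in the frame of mark2 below 0.041 m))), for 0.1 s.
4. the probe's tip touches the brass disc on the middle post, which stands in a ring (distance between probe_tip and post_m_top below 0.009 m and contact force between probe and post_m above 0.3 N and angle between post_m_mid's own z axis and vertical below 0.06 rad and ((horizontal distance between post_m_mid and mark0 below 0.012 m and z of post_m_mid in the frame of mark0 below 0.049 m) or (horizontal distance between post_m_mid and mark1 below 0.012 m and z of post_m_mid in the frame of mark1 below 0.049 m) or (horizontal distance between post_m_mid and mark2 below 0.012 m and z of post_m_mid in the frame of mark2 below 0.049 m))), for 0.1 s.
5. the probe's tip touches the brass disc on the tallest post, which stands in a ring (distance between probe_tip and post_l_top below 0.009 m and contact force between probe and post_l above 0.3 N and angle between post_l_mid's own z axis and vertical below 0.06 rad and ((horizontal distance between post_l_mid and mark0 below 0.012 m and z of post_l_mid in the frame of mark0 below 0.057 m) or (horizontal distance between post_l_mid and mark1 below 0.012 m and z of post_l_mid in the frame of mark1 below 0.057 m) or (horizontal distance between post_l_mid and mark2 below 0.012 m and z of post_l_mid in the frame of mark2 below 0.057 m))), for 0.1 s.
6. the held probe's tip touches the zero stud's top once more (all of step 2), for 0.1 s.
7. the probe hangs in its fork again, let go (horizontal distance between probe_tip and fork_seat below 0.012 m and angle between probe_grip's own z axis and vertical below 0.08 rad and z of probe_grip in the frame of fork_seat between 0.026 and 0.036 m and linear speed of probe below 0.02 m/s and contact force between the fingers and probe below 0.05 N), for 0.3 s.
At the end, for the whole second after the job is handed in: Every post present stands upright (within 0.06 rad) on the plate, its axis within 12 mm of the centre of a ring, let go and at rest; the probe hangs upright (within 0.08 rad) at rest in the fork, its axis within 12 mm of the seat (all of step 1 and horizontal distance between probe_tip and fork_seat below 0.012 m and angle between probe_grip's own z axis and vertical below 0.08 rad and z of probe_grip in the frame of fork_seat between 0.026 and 0.036 m and linear speed of probe below 0.02 m/s); the robot touches nothing.
It fails at once if another thing on the bench is pushed more than 5 cm or tipped over (distance of any of reagent, jar, dishes, tipbox, beaker, tuberack, platestack from where it was at the start of the episode above 0.05 m or angle between any of reagent, jar, dishes, tipbox, beaker, tuberack, platestack's own z axis and vertical above 0.6 rad).
Of post_s, post_m, post_l only 2 to 3 are there at a start; the rules pass over those that are not, and their reading is None.
At some moment in a run one of post_s, post_m, post_l may be knocked a few centimetres aside while the robot is not near it.
It also fails if it takes over 210 s, if anything falls off the work surface, if the arm or the gripper's body presses on something with over 40 N, if the wrist force passes 120 N, or if a joint passes its speed limit or range.

## Working session

There is one attempt and no reset: what is moved stays moved. The work goes in short steps, Python scripts to look and compute and a shell command to move; the robot and the scene stay as the last step left them, time stands still between calls to the robot, and variables do not carry over. Pictures are saved under pics/ and viewed, at most 14 in all, crops included, and the job is handed in when it is done.

```bash
ls; mkdir -p pics; python3 - <<'E'
from workcell import sensors, viewer, job
import cv2,numpy as np
print(sensors.read_state())
for n in ["scene","top","wrist"]:
    im=viewer.read_camera(n); cv2.imwrite(f"pics/{n}0.png",im[:,:,::-1])
    p=viewer.camera_params(n); print(n,np.round(p["K"],1).tolist(),np.round(p["world_to_cam"],3).tolist())
E
```

```text
pics
{'time': 0.0, 'q': array([ 1.08010033e+00,  2.64731069e-01,  1.60540470e+00,  4.29765274e-05,
        1.27370428e+00, -3.69187564e-02]), 'joint_vel': array([ 2.16240911e-04,  5.31298066e-05, -2.58434894e-04, -8.38099886e-04,
        7.31914891e-04, -8.53465740e-04]), 'joint_torque': array([ 8.49512489e-04, -5.15140986e+01, -3.67308390e+01,  1.48509599e-05,
        1.32897100e-02,  1.63428848e-05]), 'tool_pos': array([0.29554328, 0.60602886, 0.22996034]), 'tcp_rot': array([-0.70656995, -3.0604609 ,  0.00339057]), 'wrist_force': array([ 0.25199721, -0.20290374,  0.16768631]), 'torque': array([-0.0188915 ,  0.05063247, -0.00376688]), 'grip_force': 0.0, 'width': 1.0053720488909006}
scene [[448.6, 0.0, 324.7], [0.0, 448.6, 205.9], [0.0, 0.0, 1.0]] [[-0.724, 0.69, -0.012, 0.413], [0.586, 0.606, -0.538, -0.231], [-0.364, -0.396, -0.843, 1.461], [0.0, 0.0, 0.0, 1.0]]
top [[393.0, 0.0, 320.1], [0.0, 393.0, 205.9], [0.0, 0.0, 1.0]] [[-0.015, -1.0, -0.027, -0.015], [-0.991, 0.019, -0.134, 0.548], [0.134, 0.024, -0.991, 0.868], [0.0, 0.0, 0.0, 1.0]]
wrist [[317.2, 0.0, 320.5], [0.0, 317.2, 199.4], [0.0, 0.0, 1.0]] [[0.438, 0.899, -0.002, -0.674], [0.867, -0.422, 0.265, -0.035], [0.238, -0.118, -0.964, 0.379], [0.0, 0.0, 0.0, 1.0]]
```

View pics/top0.png

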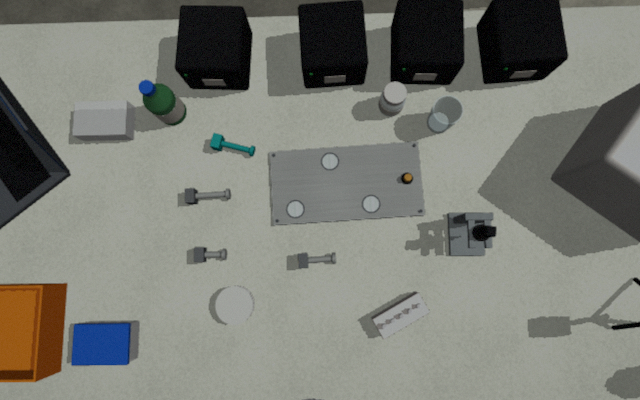

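View pics/scene0.png

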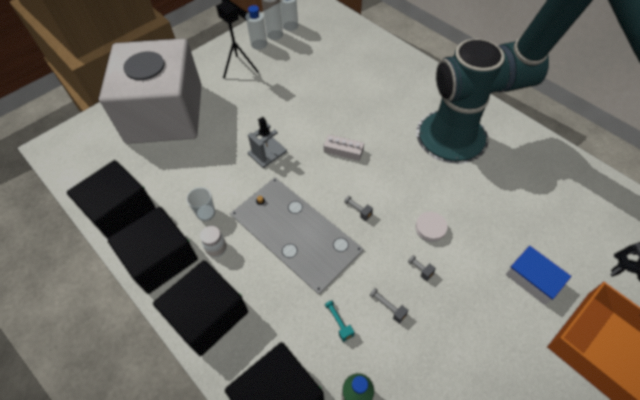

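The top view shows three grey posts lying: tallest at about (207,195), shortest (210,254), middle (316,260). The turquoise post at (233,145) is the look-alike to leave alone. The plate spans (270,152) to (424,214) with its stud at (407,178), and the fork with the probe is at (470,234). I'll enlarge to confirm and measure.

```bash
python3 - <<'E'
import cv2
im=cv2.imread("pics/top0.png")
cv2.imwrite("pics/c1.png",cv2.resize(im[130:280,175:435],(780,450),interpolation=cv2.INTER_CUBIC))
a=cv2.resize(im[200:270,435:505],(400,400),interpolation=cv2.INTER_CUBIC)
b=cv2.resize(cv2.imread("pics/scene0.png")[110:180,235:305],(400,400),interpolation=cv2.INTER_CUBIC)
cv2.imwrite("pics/c2.png",cv2.hconcat([a,b]))
E
cat > h.py <<'E'
from workcell import sensors, viewer, job
import cv2,numpy as np
from scipy.spatial.transform import Rotation as R
def px2w(name,u,v,z,p=None):
    p=p or viewer.camera_params(name); K=np.array(p["K"]); T=np.array(p["world_to_cam"])
    d=T[:3,:3].T@np.linalg.solve(K,[u,v,1.]); c=-T[:3,:3].T@T[:3,3]
    return c+d*(z-c[2])/d[2]
def w2px(name,X,p=None):
    p=p or viewer.camera_params(name); T=np.array(p["world_to_cam"]); q=np.array(p["K"])@(T[:3,:3]@np.array(X)+T[:3,3])
    return q[:2]/q[2]
def save(name,fn,crop=None,s=1):
    im=viewer.read_camera(name)[:,:,::-1]
    if crop: im=im[crop[1]:crop[3],crop[0]:crop[2]]
    cv2.imwrite("pics/"+fn,cv2.resize(im,None,fx=s,fy=s,interpolation=cv2.INTER_CUBIC))
def st():
    s=sensors.read_state(); M=R.from_rotvec(s["tcp_rot"]).as_matrix()
    print("t%.2f"%s["time"],"pos",np.round(s["tool_pos"]*1000,1),"F",np.round(s["wrist_force"],2),"w%.3f g%.1f"%(s["width"],s["grip_force"])); print(np.round(M,3)); return s,M
E
```

```text
(no output)
```

View pics/c1.png

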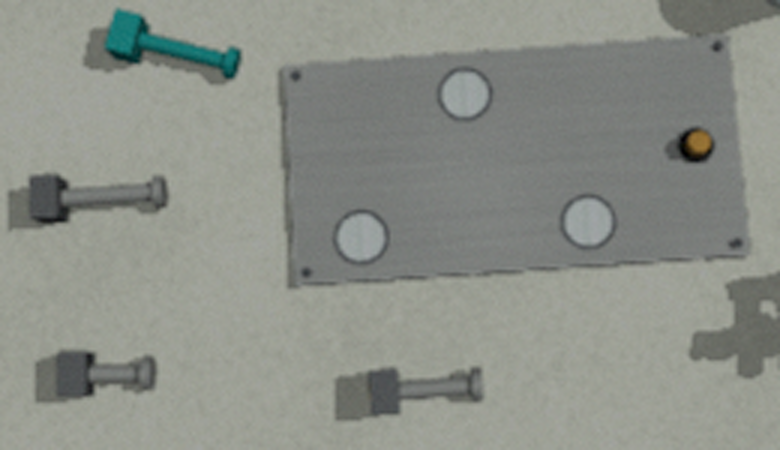

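View pics/c2.png

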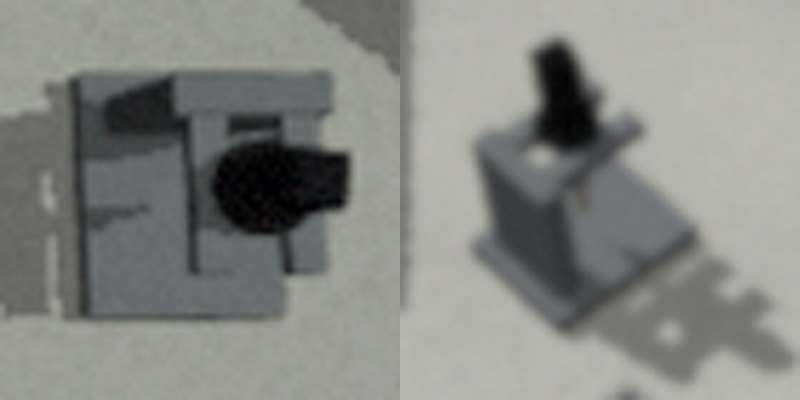

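Crop 1, converted to full-image pixels, confirms the posts by length: tall at about (208,194), short (210,254) and mid (317,259), all grey. The turquoise one at (235,145) is tall and is left alone. In crop 2 the fork's back wall is at +x, the prongs open to -x, and the probe handle stands up between them.

```bash
python3 - <<'E'
from h import *
from scipy.optimize import least_squares
f=lambda u,v:(u/3+175-.33,v/3+130-.33)
p=viewer.camera_params("top"); T=np.array(p["world_to_cam"]); print("cam",-T[:3,:3].T@T[:3,3])
W=[px2w("top",*f(*a),z,p)[:2] for a,z in [((588,221),.008),((465,94),.008),((361,237),.008),((699,143),.026)]]
L=np.array([[-.055,-.055],[.055,.035],[-.055,.125],[0,-.145]])
def g(q):
    c,s=np.cos(q[2]),np.sin(q[2]); return (L@np.array([[c,s],[-s,c]])+q[:2]-W)
r=least_squares(lambda q:g(q).ravel(),[.5,0,0]); print("plate",r.x,"res mm",np.round(g(r.x)*1000,1)); print("marks",np.round((W+g(r.x))*1000,1).tolist())
for n,j,e in [("s",(93,374),(155,373)),("m",(399,390),(482,384)),("l",(65,197),(166,192))]:
    J=px2w("top",*f(*j),.020,p);E=px2w("top",*f(*e),.013,p);d=(J-E)[:2]
    print(n,"junction",np.round(J*1000,1),"foot",np.round(E*1000,1),"len",np.linalg.norm(d)*1000,"yaw off +y deg",np.degrees(np.arctan2(-d[0],d[1])))
# fork: prong tops z=.095, c2 scale 400/70
k=lambda u,v:(u*70/400+435-.4,v*70/400+200-.4)
for a in [(190,115),(192,272),(225,115),(282,115),(330,115),(290,272),(325,272),(172,75),(330,75)]: print(a,np.round(px2w("top",*k(*a),.095,p)*1000,1))
E
```

```text
cam [ 0.4259992  -0.04628203  0.93310434]
plate [ 0.60648768 -0.08574091  0.04567747] res mm [[-1.   0.3]
 [-0.1  0. ]
 [ 0.2  0.4]
 [ 0.8 -0.7]]
marks [[554.1, -143.2], [659.8, -48.3], [545.8, 36.6], [613.1, -230.6]]
s junction [440.9 244.   20. ] foot [441.  197.5  13. ] len 46.5005281525177 yaw off +y deg 0.16727497779985495
m junction [425.    6.7  20. ] foot [428.6 -57.2  13. ] len 63.997257543408416 yaw off +y deg 3.2422685060557574
l junction [580.3 269.7  20. ] foot [584.  191.1  13. ] len 78.65929032443972 yaw off +y deg 2.65078059991721
(190, 115) [ 503.9 -338.7   95. ]
(192, 272) [ 446.  -335.7   95. ]
(225, 115) [ 503.7 -351.6   95. ]
(282, 115) [ 503.3 -372.5   95. ]
(330, 115) [ 503.  -390.1   95. ]
(290, 272) [ 445.4 -371.3   95. ]
(325, 272) [ 445.2 -384.    95. ]
(172, 75) [ 519.  -333.1   95. ]
(330, 75) [ 517.9 -391.2   95. ]
```

```bash
cat >> h.py <<'E'
base=np.array([[0,1,0],[1,0,0],[0,0,-1.]])
rx=lambda a:R.from_euler('x',a,degrees=True).as_matrix(); rz=lambda a:R.from_euler('z',a,degrees=True).as_matrix()
MARK=np.array([[554.1,-143.2,8],[659.8,-48.3,8],[545.8,36.6,8],[613.1,-230.6,26]])
LEN=dict(s=70,m=86,l=102)
# half point between foot end and head junction (xy), yaw off +y
LY=dict(s=(441,220.7,.2),m=(426.8,-25.3,3.2),l=(582.2,230.4,2.7))
def post(n):   # lying pose: foot centre, rotation (z = foot->head)
    x,y,w=LY[n]; h=LEN[n]-22; t=np.degrees(np.arcsin(4/h)); M=rz(w)@rx(-90+t)
    return np.array([x,y,15.])-M[:,2]*h/2, M
def pick(n,tilt=30,z=6,back=23):
    F,M=post(n); Rt=rz(LY[n][2])@rx(-tilt)@base; H=F+M[:,2]*(LEN[n]-11)
    p=H+back*Rt[:,2]; p[2]=z; return p,Rt
def place(n,k,yaw=0,dz=1,tool=None):  # tool pose at grasp -> tool pose for upright post at mark k
    F,M=post(n); p,Rt=tool if tool else pick(n)
    Mn=rz(yaw); Rn=Mn@M.T@Rt; return MARK[k]+[0,0,dz]+Mn@M.T@(p-F), Rn
def togo(p,Rt):
    s,M=st(); d=M.T@(np.array(p)-s["tool_pos"]*1000); rv=np.degrees(R.from_matrix(M.T@Rt).as_rotvec())
    print("target",np.round(p,1),"shift(tool) mm",np.round(d,1),"turn(tool) deg",np.round(rv,2))
E
python3 - <<'E'
from h import *
for n,k in (("l",1),("m",0),("s",2)): print(n,pick(n)[0].round(1),place(n,k)[0].round(1),place(n,k)[1][:,2].round(2))
p,Rt=pick("l"); togo(p+[0,0,150],Rt)
E
```

```text
l [580.3 269.8   6. ] [659.8 -37.3  87.9] [ 0.    0.84 -0.54]
m [425.    6.1   6. ] [ 554.1 -132.3   71.8] [ 0.    0.83 -0.55]
s [440.9 244.1   6. ] [545.8  47.5  55.5] [ 0.    0.82 -0.57]
t0.15 pos [295.7 606.2 230.2] F [ 0.59  0.73 -0.24] w1.001 g0.0
[[-0.899  0.438 -0.001]
 [ 0.438  0.899 -0.002]
 [ 0.    -0.002 -1.   ]]
target [580.3 269.8 156. ] shift(tool) mm [-403.3 -177.4   74.5] turn(tool) deg [ 15.94 -27.    59.86]
```

```bash
python3 -m inch '[-40,-18,0,2,-3.4,7.5,85, -40,-18,0,0,0,0,85, -40,-18,0,0,0,0,85, -40,-18,0,0,0,0,85, -40,-18,0,0,0,0,85, -40,-18,0,0,0,0,85, -40,-18,0,0,0,0,85, 0,0,0,0,0,0,85]' 80; python3 - <<'E'
from h import *
p,Rt=pick("l"); togo(p+[0,0,150],Rt)
E
```

```text
time: 0.95
tool_pos: [0.4666, 0.3468, 0.2497]
tcp_rot: [0.898, 2.956, -0.075]
wrist_force: [0.8, 0.7, 0.1]
width: 0.995
grip_force: 0.0
t0.95 pos [466.6 346.8 249.7] F [0.81 0.68 0.07] w0.995 g0.0
[[-0.83   0.557  0.035]
 [ 0.554  0.83  -0.062]
 [-0.064 -0.032 -0.997]]
target [580.3 269.8 156. ] shift(tool) mm [-131.1    2.4  102.2] turn(tool) deg [ 13.97 -23.56  52.04]
```

```bash
python3 -m inch '[0,0,0,2,-3.4,7.4,85, 0,0,0,2,-3.4,7.4,85, 0,0,0,2,-3.4,7.4,85, 0,0,0,2,-3.4,7.4,85, 0,0,0,2,-3.4,7.4,85, 0,0,0,2,-3.4,7.4,85, 0,0,0,2,-3.4,7.4,85, 0,0,0,0,0,0,85]' ; python3 - <<'E'
from h import *
p,Rt=pick("l"); togo(p+[0,0,150],Rt)
E
```

```text
time: 1.75
tool_pos: [0.4635, 0.3523, 0.247]
tcp_rot: [1.863, 1.975, -0.508]
wrist_force: [-1.0, 0.3, -0.2]
width: 0.997
grip_force: 0.0
t1.75 pos [463.5 352.3 247. ] F [-0.98  0.34 -0.21] w0.997 g0.0
[[-0.052  0.998  0.026]
 [ 0.862  0.057 -0.503]
 [-0.504 -0.004 -0.864]]
target [580.3 269.8 156. ] shift(tool) mm [-31.4 112.3 123.1] turn(tool) deg [0.11 0.25 0.62]
```

```bash
python3 -m inch '[-8,28,31,0,0,0.6,85, -8,28,31,0,0,0,85, -8,28,31,0,0,0,85, -7,28,30,0,0,0,85, 0,0,0,0,0,0,85, 0,0,0,0,0,0,85, 0,0,0,0,0,0,85, 0,0,0,0,0,0,85]' ; python3 - <<'E'
from h import *
p,Rt=pick("l"); togo(p+[0,0,150],Rt); togo(p,Rt)
F,M=post("l"); H=F+M[:,2]*91; q=viewer.camera_params("wrist"); print("pred head, foot px",w2px("wrist",H/1000,q),w2px("wrist",(F)/1000,q))
save("wrist","w1.png")
E
```

```text
time: 2.55
tool_pos: [0.5805, 0.2694, 0.1602]
tcp_rot: [1.874, 1.965, -0.497]
wrist_force: [-0.5, -0.4, -0.4]
width: 0.996
grip_force: 0.0
t2.55 pos [580.5 269.4 160.2] F [-0.47 -0.44 -0.38] w0.996 g0.0
[[-0.04   0.999  0.029]
 [ 0.865  0.049 -0.5  ]
 [-0.5    0.006 -0.866]]
target [580.3 269.8 156. ] shift(tool) mm [ 2.4 -0.1  3.5] turn(tool) deg [ 0.34  0.03 -0.06]
t2.55 pos [580.5 269.4 160.2] F [-0.47 -0.44 -0.38] w0.996 g0.0
[[-0.04   0.999  0.029]
 [ 0.865  0.049 -0.5  ]
 [-0.5    0.006 -0.866]]
target [580.3 269.8   6. ] shift(tool) mm [ 77.5  -1.  133.3] turn(tool) deg [ 0.34  0.03 -0.06]
pred head, foot px [319.99223969  92.35406313] [319.80400171 176.42011921]
```

View pics/w1.png

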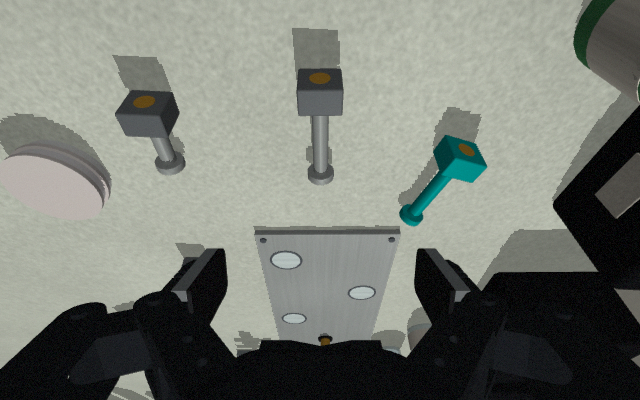

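The wrist view shows the tall grey post with its head centred at about (320,92) and its foot at (320,176), matching the prediction. The turquoise one is off to the right at (460,157). I'll descend and grip.

```bash
python3 -m inch '[17,0,29,0,0,0,85, 17,0,29,0,0,0,85, 17,0,29,0,0,0,85, 15,0,26,0,0,0,85, 7,0,13,0,0,0,85, 4.5,0,7,0,0,0,85, 0,0,0,0,0,0,85, 0,0,0,0,0,0,85]' 80; python3 -c "
from h import *
togo(*pick('l'))"
```

```text
time: 3.4
tool_pos: [0.5823, 0.2692, 0.0065]
tcp_rot: [1.875, 1.963, -0.497]
wrist_force: [0.9, 0.9, 0.9]
width: 0.998
grip_force: 0.0
t3.40 pos [582.3 269.2   6.5] F [0.86 0.87 0.93] w0.998 g0.0
[[-0.038  0.999  0.029]
 [ 0.865  0.048 -0.5  ]
 [-0.501  0.006 -0.865]]
target [580.3 269.8   6. ] shift(tool) mm [ 0.8 -1.9  0.1] turn(tool) deg [ 0.33  0.07 -0.16]
```

```bash
python3 -m inch '[0,-2,0,0,0,0,60, 0,0,0,0,0,0,30, 0,0,0,0,0,0,20, 0,0,0,0,0,0,20, 0,0,0,0,0,0,20, 0,0,0,0,0,0,20, 0,0,0,0,0,0,20, 0,0,0,0,0,0,20]' 80
```

```text
time: 4.2
tool_pos: [0.5798, 0.2686, 0.0058]
tcp_rot: [1.875, 1.963, -0.499]
wrist_force: [-0.4, 0.7, 5.0]
width: 0.388
grip_force: 79.3
```

```bash
python3 -m inch '[-8,0,-14,0,0,0,20, -22,0,-39,0,0,0,20, -22,0,-39,0,0,0,20, -22,0,-39,0,0,0,20, 0,0,0,0,8,0,20, 0,0,0,0,8,0,20, 0,0,0,0,8,0,20, 0,0,0,0,8,0,20]'; python3 -m inch '[0,0,0,0,8,0,20, 0,0,0,0,8,0,20, 0,0,0,0,8,0,20, 0,0,0,0,8,0,20, 0,0,0,0,8,0,20, 0,0,0,0,8,0,20,0,0,0,0,7,0,20, 0,0,0,0,0,0,20]'; python3 - <<'E'
from h import *
s,M=st()
p,Rn=place("l",1,0,1,(np.array([579.8,268.6,5.8]),R.from_rotvec([1.875,1.963,-.499]).as_matrix())); togo(p+[0,0,40],Rn); togo(p,Rn)
E
```

```text
time: 5.0
tool_pos: [0.5789, 0.2705, 0.1572]
tcp_rot: [-2.151, -2.257, -0.05]
wrist_force: [-0.8, -0.2, -2.0]
width: 0.385
grip_force: 79.5
time: 5.8
tool_pos: [0.5768, 0.2677, 0.1513]
tcp_rot: [-1.58, -1.648, -0.852]
wrist_force: [-1.5, -0.0, -2.8]
width: 0.39
grip_force: 79.6
t5.80 pos [576.8 267.7 151.3] F [-1.49 -0.01 -2.77] w0.390 g79.6
[[-0.021  0.999 -0.039]
 [ 0.546  0.044  0.837]
 [ 0.838 -0.004 -0.546]]
t5.80 pos [576.8 267.7 151.3] F [-1.49 -0.01 -2.77] w0.390 g79.6
[[-0.021  0.999 -0.039]
 [ 0.546  0.044  0.837]
 [ 0.838 -0.004 -0.546]]
target [659.2 -37.2 126.8] shift(tool) mm [-188.8   68.9 -244.8] turn(tool) deg [-2.48  0.15  1.35]
t5.80 pos [576.8 267.7 151.3] F [-1.49 -0.01 -2.77] w0.390 g79.6
[[-0.021  0.999 -0.039]
 [ 0.546  0.044  0.837]
 [ 0.838 -0.004 -0.546]]
target [659.2 -37.2  86.8] shift(tool) mm [-222.3   69.1 -223. ] turn(tool) deg [-2.48  0.15  1.35]
```

```bash
python3 -m inch '[-27,10,-35,0,0,0,20, -27,10,-35,0,0,0,20, -27,10,-35,0,0,0,20, -27,10,-35,0,0,0,20, -27,10,-35,0,0,0,20, -27,10,-35,0,0,0,20, -27,9,-35,-2.5,0,1.3,20, 0,0,0,0,0,0,20]'; python3 - <<'E'
from h import *
p,Rn=place("l",1,0,1,(np.array([579.8,268.6,5.8]),R.from_rotvec([1.875,1.963,-.499]).as_matrix())); togo(p+[0,0,40],Rn);togo(p,Rn)
save("scene","s1.png",(170,130,450,340),2.5)
E
```

```text
time: 6.6
tool_pos: [0.6643, -0.0404, 0.1314]
tcp_rot: [-1.63, -1.629, -0.887]
wrist_force: [0.9, 0.4, -1.5]
width: 0.39
grip_force: 80.1
t6.60 pos [664.3 -40.4 131.4] F [ 0.94  0.44 -1.51] w0.390 g80.1
[[-0.005  1.     0.012]
 [ 0.552 -0.007  0.834]
 [ 0.834  0.011 -0.552]]
target [659.2 -37.2 126.8] shift(tool) mm [-2.1 -5.2  5.1] turn(tool) deg [0.43 0.55 0.45]
t6.60 pos [664.3 -40.4 131.4] F [ 0.94  0.44 -1.51] w0.390 g80.1
[[-0.005  1.     0.012]
 [ 0.552 -0.007  0.834]
 [ 0.834  0.011 -0.552]]
target [659.2 -37.2  86.8] shift(tool) mm [-35.5  -5.6  27.2] turn(tool) deg [0.43 0.55 0.45]
```

View pics/s1.png

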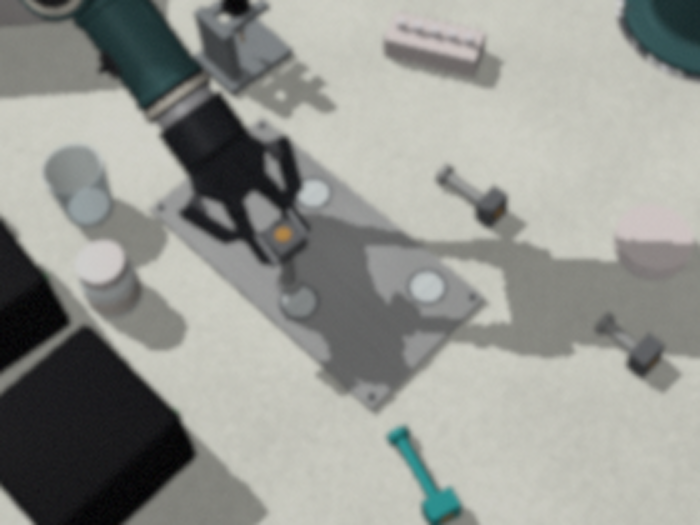

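The scene view shows the tall post hanging upright in the fingers, head at (283,235), above mark1's ring at (298,300). I'll lower it.

```bash
python3 -m inch '[-9,-5.5,7,0.4,0.5,0.4,20, -9,0,7,0,0,0,20, -9,0,7,0,0,0,20, -6,0,4.5,0,0,0,20, -2,0,1.2,0,0,0,20, 0,0,0,0,0,0,20, 0,0,0,0,0,0,20, 0,0,0,0,0,0,20]'; python3 - <<'E'
from h import *
p,Rn=place("l",1,0,1,(np.array([579.8,268.6,5.8]),R.from_rotvec([1.875,1.963,-.499]).as_matrix())); togo(p,Rn)
E
```

```text
time: 7.45
tool_pos: [0.6571, -0.0315, 0.0879]
tcp_rot: [-1.615, -1.615, -0.884]
wrist_force: [0.4, -0.0, -0.9]
width: 0.386
grip_force: 80.1
t7.45 pos [657.1 -31.5  87.9] F [ 0.35 -0.05 -0.88] w0.386 g80.1
[[-0.     1.    -0.   ]
 [ 0.539  0.     0.842]
 [ 0.842  0.    -0.539]]
target [659.2 -37.2  86.8] shift(tool) mm [-4.   2.1 -4.2] turn(tool) deg [-0.25 -0.34  0.16]
```

```bash
python3 -m inch '[-3,2,-5,0,0,0,20, 0,0,0,0,0,0,20, 0,0,0,0,0,0,20, -0.7,0,0.5,0,0,0,20, -0.7,0,0.5,0,0,0,20, 0,0,0,0,0,0,20, 0,0,0,0,0,0,20, 0,0,0,0,0,0,20]'; python3 - <<'E'
from h import *
p,Rn=place("l",1,0,1,(np.array([579.8,268.6,5.8]),R.from_rotvec([1.875,1.963,-.499]).as_matrix())); togo(p,Rn)
E
```

```text
time: 8.25
tool_pos: [0.6587, -0.037, 0.0857]
tcp_rot: [-1.615, -1.614, -0.883]
wrist_force: [-0.2, 0.4, -1.0]
width: 0.385
grip_force: 80.1
t8.25 pos [658.7 -37.   85.7] F [-0.19  0.36 -0.97] w0.385 g80.1
[[ 0.     1.    -0.001]
 [ 0.539  0.     0.842]
 [ 0.842 -0.001 -0.539]]
target [659.2 -37.2  86.8] shift(tool) mm [ 0.7  0.5 -0.8] turn(tool) deg [-0.3  -0.37  0.11]
```

```bash
for i in 1 2 3; do python3 -m inch '[-0.6,0,0.4,0,0,0,20, 0,0,0,0,0,0,20, 0,0,0,0,0,0,20, 0,0,0,0,0,0,20, 0,0,0,0,0,0,20, 0,0,0,0,0,0,20, 0,0,0,0,0,0,20, 0,0,0,0,0,0,20]' | grep -E "tool_pos|force" ; done
```

```text
tool_pos: [0.6588, -0.037, 0.0852]
wrist_force: [0.3, -0.3, 1.0]
grip_force: 80.3
tool_pos: [0.6589, -0.037, 0.0852]
wrist_force: [-1.2, -1.2, 5.5]
grip_force: 80.6
tool_pos: [0.6589, -0.037, 0.0851]
wrist_force: [-2.0, -0.7, 7.9]
grip_force: 80.9
```

```bash
python3 -m inch '[0,0,0,0,0,0,45, 0,0,0,0,0,0,60, 0,0,0,0,0,0,70, 0,0,0,0,0,0,70, 0,0,0,0,0,0,70, 0,0,-10,0,0,0,70, 0,0,-25,0,0,0,70, 0,0,-30,0,0,0,70]'; python3 -m inch '[0,0,-35,0,0,0,70, 30,0,-20,0,-8,0,85, 40,0,0,0,-8,0,85, 20,0,0,0,-8,0,85, 0,0,0,0,-8,0,85, 0,0,0,0,-8,0,85, 0,0,0,0,-8,0,85, 0,0,0,0,-8,0,85]'; python3 - <<'E'
from h import *
p,Rt=pick("m"); togo(p+[0,0,150],Rt)
for k in range(3): print(w2px("top",MARK[k]/1000))
F=MARK[1]/1000; print(w2px("top",F+[0,0,.102]))
save("top","t1.png",(175,100,435,300),3)
E
```

```text
time: 11.45
tool_pos: [0.6582, -0.0918, 0.1187]
tcp_rot: [-1.613, -1.614, -0.881]
wrist_force: [1.2, -0.2, -0.6]
width: 0.821
grip_force: 0.0
time: 12.25
tool_pos: [0.6596, -0.0818, 0.2198]
tcp_rot: [-2.215, -2.213, -0.024]
wrist_force: [-0.4, -0.3, -0.2]
width: 0.997
grip_force: 0.0
t12.25 pos [659.6 -81.8 219.8] F [-0.37 -0.34 -0.15] w0.997 g0.0
[[ 0.001  1.     0.003]
 [ 1.    -0.001  0.018]
 [ 0.018  0.003 -1.   ]]
target [425.    6.1 156. ] shift(tool) mm [  86.5 -234.9   64.6] turn(tool) deg [ -0.63 -31.03  -3.23]
[370.54631225 203.7215485 ]
[329.67620536 161.06458119]
[294.8549893  208.59084815]
[329.55927484 149.39074937]
```

View pics/t1.png

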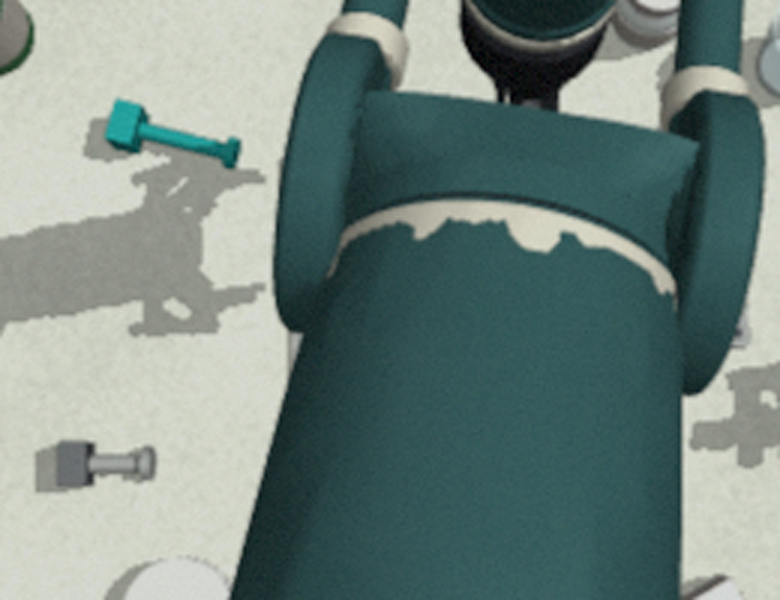

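The arm hides the plate here, and the short post at crop (105,463) is unmoved. On to the middle post.

```bash
python3 -m inch '[14,-39,0,0,0,-1.6,85, 14,-39,0,0,0,-1.6,85, 14,-39,10,0,0,0,85, 14,-39,10,0,0,0,85, 14,-39,20,0,0,0,85, 14,-39,20,0,0,0,85, 0,0,0,0,-7.8,0,85, 0,0,0,0,-7.8,0,85]'; python3 -m inch '[0,0,0,0,-7.8,0,85, 0,0,0,0,-7.8,0,85, 0,0,0,0,0,0,85,  0,0,0,0,0,0,85, 0,0,0,0,0,0,85, 0,0,0,0,0,0,85, 0,0,0,0,0,0,85, 0,0,0,0,0,0,85]'; python3 - <<'E'
from h import *
p,Rt=pick("m"); togo(p+[0,0,150],Rt); togo(p,Rt)
F,M=post("m"); H=F+M[:,2]*86; q=viewer.camera_params("wrist"); print("pred head top, foot px",w2px("wrist",H/1000,q),w2px("wrist",(F)/1000,q), "l top",w2px("wrist",(MARK[1]+[0,0,102])/1000,q))
save("wrist","w2.png")
E
```

```text
time: 13.1
tool_pos: [0.4197, -0.0073, 0.1591]
tcp_rot: [2.029, 2.137, -0.256]
wrist_force: [1.2, 0.3, -0.1]
width: 0.995
grip_force: 0.0
time: 13.9
tool_pos: [0.4216, -0.0062, 0.1595]
tcp_rot: [1.871, 1.975, -0.496]
wrist_force: [0.4, -0.2, -0.9]
width: 0.995
grip_force: 0.0
t13.90 pos [421.6  -6.2 159.5] F [ 0.39 -0.2  -0.89] w0.995 g0.0
[[-0.046  0.999  0.028]
 [ 0.867  0.054 -0.496]
 [-0.497  0.001 -0.868]]
target [425.    6.1 156. ] shift(tool) mm [12.2  4.1 -3. ] turn(tool) deg [ 0.02 -0.22 -0.12]
t13.90 pos [421.6  -6.2 159.5] F [ 0.39 -0.2  -0.89] w0.995 g0.0
[[-0.046  0.999  0.028]
 [ 0.867  0.054 -0.496]
 [-0.497  0.001 -0.868]]
target [425.    6.1   6. ] shift(tool) mm [ 86.7   3.8 127.2] turn(tool) deg [ 0.02 -0.22 -0.12]
pred head top, foot px [326.48646362  64.71883086] [325.24150769 155.20850184] l top [646.5377182  241.18767936]
```

View pics/w2.png

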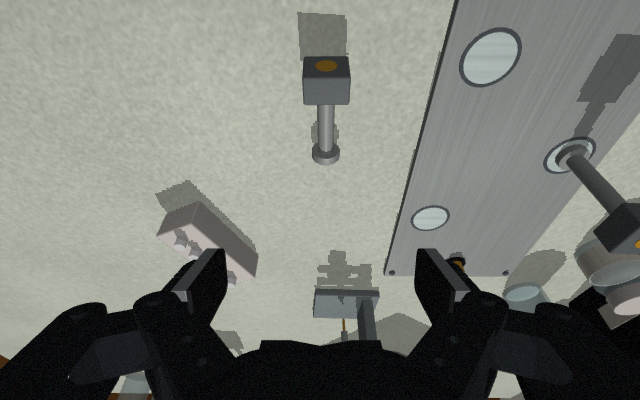

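The middle post's disc is at (326,66) and its foot at (325,155), as predicted. The tall post stands upright, centred in its ring at (570,155). Descend.

```bash
python3 -m inch '[19,4,28,0,0,0,85, 19,0,28,0,0,0,85, 19,0,28,0,0,0,85, 17,0,24,0,0,0,85, 8,0,12,0,0,0,85, 4.5,0,7,0,0,0,85, 0,0,0,0,0,0,85, 0,0,0,0,0,0,85]' 80; python3 -c "
from h import *
togo(*pick('m'))"
```

```text
time: 14.75
tool_pos: [0.426, 0.0069, 0.0069]
tcp_rot: [1.869, 1.976, -0.495]
wrist_force: [0.2, -0.5, -0.2]
width: 0.996
grip_force: 0.0
t14.75 pos [426.    6.9   6.9] F [ 0.19 -0.53 -0.19] w0.996 g0.0
[[-0.048  0.998  0.03 ]
 [ 0.866  0.056 -0.496]
 [-0.497  0.002 -0.868]]
target [425.    6.1   6. ] shift(tool) mm [-0.2 -1.   1.1] turn(tool) deg [ 0.12 -0.2  -0.05]
```

Grip, lift, and rotate upright.

```bash
python3 -m inch '[0,-1,1,0,0,0,60, 0,0,0,0,0,0,30, 0,0,0,0,0,0,20, 0,0,0,0,0,0,20, 0,0,0,0,0,0,20, 0,0,0,0,0,0,20, 0,0,0,0,0,0,20, 0,0,0,0,0,0,20]' 80;  python3 -m inch '[-8,0,-14,0,0,0,20, -22,0,-39,0,0,0,20, -22,0,-39,0,0,0,20, -22,0,-39,0,0,0,20, 0,0,0,0,8,0,20, 0,0,0,0,8,0,20, 0,0,0,0,8,0,20, 0,0,0,0,8,0,20]'; python3 -m inch '[0,0,0,0,8,0,20, 0,0,0,0,8,0,20, 0,0,0,0,8,0,20, 0,0,0,0,8,0,20, 0,0,0,0,8,0,20, 0,0,0,0,8,0,20,0,0,0,0,7,0,20, 0,0,0,0,0,0,20]'
```

```text
time: 15.55
tool_pos: [0.4245, 0.0063, 0.0058]
tcp_rot: [1.869, 1.976, -0.496]
wrist_force: [-1.3, 1.1, 6.0]
width: 0.388
grip_force: 79.0
time: 16.35
tool_pos: [0.4243, 0.0075, 0.1565]
tcp_rot: [-2.137, -2.263, -0.051]
wrist_force: [-0.4, -0.6, -3.7]
width: 0.389
grip_force: 79.6
time: 17.15
tool_pos: [0.4225, 0.0062, 0.1521]
tcp_rot: [-1.566, -1.645, -0.851]
wrist_force: [-1.2, 0.3, -1.8]
width: 0.384
grip_force: 79.8
```

```bash
cat > m.py <<'E'
from h import *
G=(np.array([424.5,6.3,5.8]),R.from_rotvec([1.869,1.976,-.496]).as_matrix())
p,Rn=place("m",2,0,0,G); togo(p+[0,0,40],Rn); togo(p,Rn)
E
python3 m.py
```

```text
t17.15 pos [422.5   6.2 152.1] F [-1.24  0.28 -1.79] w0.384 g79.8
[[-0.023  0.999 -0.048]
 [ 0.538  0.053  0.841]
 [ 0.843 -0.007 -0.538]]
target [545.3  47.8 111. ] shift(tool) mm [-15.  125.1  51.2] turn(tool) deg [-2.83 -0.82  1.37]
t17.15 pos [422.5   6.2 152.1] F [-1.24  0.28 -1.79] w0.384 g79.8
[[-0.023  0.999 -0.048]
 [ 0.538  0.053  0.841]
 [ 0.843 -0.007 -0.538]]
target [545.3  47.8  71. ] shift(tool) mm [-48.7 125.4  72.7] turn(tool) deg [-2.83 -0.82  1.37]
```

```bash
python3 -m inch '[-5,42,17,0,0,0,20, -5,42,17,0,0,0,20, -5,41,17,0,0,0,20, 0,0,0,-2.8,-0.8,1.4,20, 0,0,0,0,0,0,20, 0,0,0,0,0,0,20, 0,0,0,0,0,0,20, 0,0,0,0,0,0,20]'; python3 m.py
```

```text
time: 17.95
tool_pos: [0.5467, 0.0484, 0.1163]
tcp_rot: [-1.624, -1.634, -0.879]
wrist_force: [-0.0, -0.0, -1.2]
width: 0.385
grip_force: 80.4
t17.95 pos [546.7  48.4 116.3] F [-0.04 -0.03 -1.17] w0.385 g80.4
[[-0.008  1.     0.003]
 [ 0.554  0.002  0.832]
 [ 0.832  0.009 -0.554]]
target [545.3  47.8 111. ] shift(tool) mm [-4.7 -1.5  2.4] turn(tool) deg [0.11 0.27 0.5 ]
t17.95 pos [546.7  48.4 116.3] F [-0.04 -0.03 -1.17] w0.385 g80.4
[[-0.008  1.     0.003]
 [ 0.554  0.002  0.832]
 [ 0.832  0.009 -0.554]]
target [545.3  47.8  71. ] shift(tool) mm [-38.   -1.9  24.6] turn(tool) deg [0.11 0.27 0.5 ]
```

```bash
python3 -m inch '[-10,-1.7,7,0,0,0.5,20, -10,0,6.5,0,0,0,20, -9,0,6,0,0,0,20, -6,0,3.5,0,0,0,20, 0,0,0,0,0,0,20, 0,0,0,0,0,0,20, 0,0,0,0,0,0,20, 0,0,0,0,0,0,20]'; python3 m.py|tail -1
```

```text
time: 18.75
tool_pos: [0.5452, 0.0485, 0.0735]
tcp_rot: [-1.63, -1.625, -0.873]
wrist_force: [0.2, -0.7, -1.5]
width: 0.39
grip_force: 80.3
target [545.3  47.8  71. ] shift(tool) mm [-2.5  0.1  0.8] turn(tool) deg [ 0.07  0.23 -0.06]
```

```bash
python3 -m inch '[-1.2,0,0.6,0,0,0,20, 0,0,0,0,0,0,20, -0.6,0,0,0,0,0,20, 0,0,0,0,0,0,20, 0,0,0,0,0,0,20, 0,0,0,0,0,0,20, 0,0,0,0,0,0,20, 0,0,0,0,0,0,20]'|grep -E "pos|force"; for i in 1 2 3; do python3 -m inch '[-0.6,0,0.4,0,0,0,20, 0,0,0,0,0,0,20, 0,0,0,0,0,0,20, 0,0,0,0,0,0,20, 0,0,0,0,0,0,20, 0,0,0,0,0,0,20, 0,0,0,0,0,0,20, 0,0,0,0,0,0,20]' | grep -E "tool_pos|wrist_force" ; done
```

```text
tool_pos: [0.5451, 0.0481, 0.0718]
wrist_force: [-0.8, 0.6, 0.1]
grip_force: 80.3
tool_pos: [0.5452, 0.0481, 0.0718]
wrist_force: [-1.7, -1.2, 5.5]
tool_pos: [0.5452, 0.0481, 0.0718]
wrist_force: [-2.9, -2.2, 7.8]
tool_pos: [0.5452, 0.0481, 0.0718]
wrist_force: [-3.3, -3.4, 11.1]
```

```bash
python3 -m inch '[0,0,0,0,0,0,45, 0,0,0,0,0,0,60, 0,0,0,0,0,0,70, 0,0,0,0,0,0,70, 0,0,0,0,0,0,70, 0,0,-10,0,0,0,70, 0,0,-25,0,0,0,70, 0,0,-30,0,0,0,70]'; python3 -m inch '[0,0,-35,0,0,0,70, 30,0,-20,0,-8,0,85, 40,0,0,0,-8,0,85, 20,0,0,0,-8,0,85, 20,0,0,0,-8,0,85, 0,0,0,0,-8,0,85, 0,0,0,0,-8,0,85, 0,0,0,0,-8,0,85]'; python3 - <<'E'
from h import *
p,Rt=pick("s"); togo(p+[0,0,150],Rt)
E
```

```text
time: 22.75
tool_pos: [0.5441, -0.0062, 0.1056]
tcp_rot: [-1.628, -1.623, -0.872]
wrist_force: [1.0, 0.2, 0.9]
width: 0.82
grip_force: 0.0
time: 23.55
tool_pos: [0.5459, 0.0228, 0.217]
tcp_rot: [2.224, 2.216, 0.006]
wrist_force: [-0.4, 0.2, -0.6]
width: 0.995
grip_force: 0.0
t23.55 pos [545.9  22.8 217. ] F [-0.39  0.18 -0.59] w0.995 g0.0
[[ 0.004  1.     0.004]
 [ 1.    -0.004  0.001]
 [ 0.001  0.004 -1.   ]]
target [440.9 244.1 156. ] shift(tool) mm [ 220.8 -106.1   60.8] turn(tool) deg [  0.13 -30.07  -0.48]
```

```bash
python3 -m inch '[40,-19,0,0,0,0,85, 40,-19,0,0,0,0,85, 40,-19,0,0,0,0,85, 40,-19,20,0,0,0,85, 40,-19,20,0,0,0,85, 20,-10,20,0,-7.5,0,85, 0,0,0,0,-7.5,0,85, 0,0,0,0,-7.5,0,85]'; python3 -m inch '[0,0,0,0,-7.5,0,85, 0,0,0,0,0,0,85, 0,0,0,0,0,0,85, 0,0,0,0,0,0,85, 0,0,0,0,0,0,85, 0,0,0,0,0,0,85, 0,0,0,0,0,0,85, 0,0,0,0,0,0,85]'; python3 - <<'E'
from h import *
p,Rt=pick("s"); togo(p+[0,0,150],Rt); togo(p,Rt)
F,M=post("s"); q=viewer.camera_params("wrist"); print("pred disc, foot px",w2px("wrist",(F+M[:,2]*70)/1000,q),w2px("wrist",(F)/1000,q), "l,m top",w2px("wrist",(MARK[1]+[0,0,102])/1000,q),w2px("wrist",(MARK[2]+[0,0,86])/1000,q))
save("wrist","w3.png")
E
```

```text
time: 24.35
tool_pos: [0.4406, 0.2444, 0.1569]
tcp_rot: [2.009, 2.004, -0.396]
wrist_force: [-0.9, -0.7, 0.3]
width: 0.994
grip_force: 0.0
time: 25.15
tool_pos: [0.4408, 0.2437, 0.1565]
tcp_rot: [1.936, 1.928, -0.51]
wrist_force: [-0.4, -0.4, -0.6]
width: 0.995
grip_force: 0.0
t25.15 pos [440.8 243.7 156.5] F [-0.37 -0.44 -0.6 ] w0.995 g0.0
[[ 0.003  1.    -0.002]
 [ 0.87  -0.004 -0.493]
 [-0.493  0.    -0.87 ]]
target [440.9 244.1 156. ] shift(tool) mm [0.5 0.1 0.3] turn(tool) deg [-0.19 -0.45 -0.37]
t25.15 pos [440.8 243.7 156.5] F [-0.37 -0.44 -0.6 ] w0.995 g0.0
[[ 0.003  1.    -0.002]
 [ 0.87  -0.004 -0.493]
 [-0.493  0.    -0.87 ]]
target [440.9 244.1   6. ] shift(tool) mm [ 74.5   0.  130.7] turn(tool) deg [-0.19 -0.45 -0.37]
pred disc, foot px [320.98357109  83.05956769] [321.37940584 153.97365991] l,m top [497.78493103 360.41801052] [417.7640641 317.6590995]
```

View pics/w3.png

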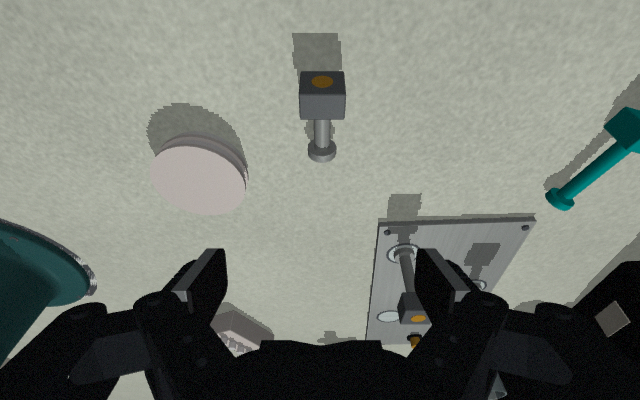

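The short post's disc is at (322,81) and its foot at (322,152), matching the prediction. The middle post stands in its ring at (405,255). Descend, grip, lift.

```bash
python3 -m inch '[17,0,29,0,0,0,85, 17,0,29,0,0,0,85, 17,0,29,0,0,0,85, 14,0,25,0,0,0,85, 6,0,12,0,0,0,85, 3.5,0,6.5,0,0,0,85, 0,0,0,0,0,0,85, 0,0,0,0,0,0,85]' 80; python3 -c "
from h import *
togo(*pick('s'))"
```

```text
time: 26.0
tool_pos: [0.4415, 0.2451, 0.0069]
tcp_rot: [1.935, 1.929, -0.509]
wrist_force: [0.1, 0.2, 1.1]
width: 0.993
grip_force: 0.0
t26.00 pos [441.5 245.1   6.9] F [0.05 0.18 1.1 ] w0.993 g0.0
[[ 0.003  1.    -0.   ]
 [ 0.87  -0.003 -0.493]
 [-0.493  0.001 -0.87 ]]
target [440.9 244.1   6. ] shift(tool) mm [-0.4 -0.6  1.3] turn(tool) deg [-0.12 -0.46 -0.35]
```

```bash
python3 -m inch '[0,-0.6,1,0,0,0,60, 0,0,0,0,0,0,30, 0,0,0,0,0,0,20, 0,0,0,0,0,0,20, 0,0,0,0,0,0,20, 0,0,0,0,0,0,20, 0,0,0,0,0,0,20, 0,0,0,0,0,0,20]' 80;  python3 -m inch '[-8,0,-14,0,0,0,20, -22,0,-39,0,0,0,20, -22,0,-39,0,0,0,20, -22,0,-39,0,0,0,20, 0,0,0,0,8,0,20, 0,0,0,0,8,0,20, 0,0,0,0,8,0,20, 0,0,0,0,8,0,20]'; python3 -m inch '[0,0,0,0,8,0,20, 0,0,0,0,8,0,20, 0,0,0,0,8,0,20, 0,0,0,0,8,0,20, 0,0,0,0,8,0,20, 0,0,0,0,8,0,20,0,0,0,0,6,0,20, 0,0,0,0,0,0,20]'
```

```text
time: 26.8
tool_pos: [0.4404, 0.2443, 0.0056]
tcp_rot: [1.934, 1.929, -0.51]
wrist_force: [-1.2, 1.2, 5.9]
width: 0.387
grip_force: 79.3
time: 27.6
tool_pos: [0.4404, 0.2448, 0.1571]
tcp_rot: [-2.2, -2.197, -0.056]
wrist_force: [0.3, -0.2, -1.4]
width: 0.383
grip_force: 79.4
time: 28.4
tool_pos: [0.4386, 0.2428, 0.1529]
tcp_rot: [-1.633, -1.618, -0.87]
wrist_force: [-0.7, -0.2, -1.2]
width: 0.385
grip_force: 79.5
```

```bash
cat > s.py <<'E'
from h import *
G=(np.array([440.4,244.3,5.6]),R.from_rotvec([1.934,1.929,-.51]).as_matrix())
p,Rn=place("s",0,-45,0,G)
Rn=Rn@R.from_euler('y',1.5,degrees=True).as_matrix()
togo(p+[0,0,60],Rn); togo(p,Rn)
E
python3 s.py
```

```text
t28.40 pos [438.6 242.8 152.9] F [-0.7  -0.24 -1.2 ] w0.385 g79.5
[[ 0.009  1.     0.001]
 [ 0.553 -0.006  0.833]
 [ 0.833 -0.007 -0.553]]
target [ 561.7 -134.8  114.7] shift(tool) mm [-239.4  125.6 -293.5] turn(tool) deg [-37.44   0.94  24.46]
t28.40 pos [438.6 242.8 152.9] F [-0.7  -0.24 -1.2 ] w0.385 g79.5
[[ 0.009  1.     0.001]
 [ 0.553 -0.006  0.833]
 [ 0.833 -0.007 -0.553]]
target [ 561.7 -134.8   54.7] shift(tool) mm [-289.4  126.  -260.3] turn(tool) deg [-37.44   0.94  24.46]
```

```bash
python3 -m inch '[-25,0,-40,0,0,0,20, -25,0,-40,0,0,0,20, -25,0,-40,0,0,0,20, -25,0,-40,0,0,0,20, -25,0,-40,0,0,0,20, -25,0,-40,0,0,0,20, -25,0,-40,0,0,0,20, 0,0,0,0,0,0,20]'; python3 -m inch '[0,0,0,-6.2,0,4,20, 0,0,0,-6.2,0,4,20, 0,0,0,-6.2,0,4,20, 0,0,0,-6.2,0,4,20, 0,0,0,-6.2,0,4,20, 0,0,0,-6.2,0,4,20, 0,0,0,0,0,0,20, 0,0,0,0,0,0,20]'; python3 s.py
```

```text
time: 29.2
tool_pos: [0.4415, -0.0916, 0.1654]
tcp_rot: [-1.638, -1.63, -0.872]
wrist_force: [0.7, 0.7, -0.4]
width: 0.385
grip_force: 80.0
time: 30.0
tool_pos: [0.4391, -0.0852, 0.1653]
tcp_rot: [-2.291, -0.975, -1.239]
wrist_force: [0.1, -0.4, -0.9]
width: 0.381
grip_force: 80.0
t30.00 pos [439.1 -85.2 165.3] F [ 0.14 -0.39 -0.86] w0.381 g80.0
[[ 0.378  0.716  0.587]
 [ 0.402 -0.698  0.593]
 [ 0.834  0.012 -0.552]]
target [ 561.7 -134.8  114.7] shift(tool) mm [-15.8 121.8  70.4] turn(tool) deg [-0.13  0.62  1.28]
t30.00 pos [439.1 -85.2 165.3] F [ 0.14 -0.39 -0.86] w0.381 g80.0
[[ 0.378  0.716  0.587]
 [ 0.402 -0.698  0.593]
 [ 0.834  0.012 -0.552]]
target [ 561.7 -134.8   54.7] shift(tool) mm [-65.8 121.2 103.5] turn(tool) deg [-0.13  0.62  1.28]
```

```bash
python3 -m inch '[-4,30,18,0,0,1.2,20, -4,30,18,0,0,0,20, -4,30,18,0,0,0,20, -4,31,17,0,0.5,0,20, 0,0,0,0,0,0,20, 0,0,0,0,0,0,20, 0,0,0,0,0,0,20, 0,0,0,0,0,0,20]'; python3 s.py; python3 -c "
from h import *
save('scene','s2.png',(170,130,450,340),2.5)"
```

```text
time: 30.8
tool_pos: [0.56, -0.1351, 0.112]
tcp_rot: [-2.288, -0.941, -1.24]
wrist_force: [-0.1, -0.4, -0.7]
width: 0.386
grip_force: 79.9
t30.80 pos [ 560.  -135.1  112. ] F [-0.1  -0.43 -0.7 ] w0.386 g79.9
[[ 0.389  0.706  0.591]
 [ 0.379 -0.708  0.596]
 [ 0.84  -0.008 -0.543]]
target [ 561.7 -134.8  114.7] shift(tool) mm [ 3.1  1.1 -0.3] turn(tool) deg [-0.07  0.04 -0.09]
t30.80 pos [ 560.  -135.1  112. ] F [-0.1  -0.43 -0.7 ] w0.386 g79.9
[[ 0.389  0.706  0.591]
 [ 0.379 -0.708  0.596]
 [ 0.84  -0.008 -0.543]]
target [ 561.7 -134.8   54.7] shift(tool) mm [-47.3   1.5  32.3] turn(tool) deg [-0.07  0.04 -0.09]
```

View pics/s2.png

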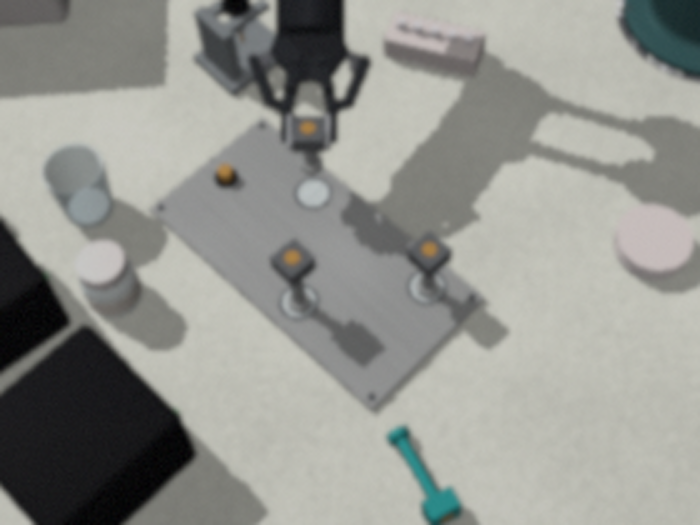

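The tall post stands in its ring at (298,300) and the middle post at (427,288). The short post hangs upright over mark0 at (313,193). Descend.

```bash
python3 -m inch '[-12,1.3,8,0,0,0,20, -12,0,8,0,0,0,20, -12,0,8,0,0,0,20, -9,0,6.5,0,0,0,20, 0,0,0,0,0,0,20, 0,0,0,0,0,0,20, 0,0,0,0,0,0,20, 0,0,0,0,0,0,20]'; python3 s.py|tail -1
```

```text
time: 31.65
tool_pos: [0.5621, -0.1355, 0.0579]
tcp_rot: [-2.289, -0.941, -1.242]
wrist_force: [-0.8, -0.2, -1.4]
width: 0.383
grip_force: 80.0
target [ 561.7 -134.8   54.7] shift(tool) mm [-2.6 -0.7  1.9] turn(tool) deg [ 0.    0.03 -0.07]
```

```bash
python3 -m inch '[-1.2,-0.7,0.8,0,0,0,20, 0,0,0,0,0,0,20, -0.6,0,0.4,0,0,0,20, 0,0,0,0,0,0,20, 0,0,0,0,0,0,20, 0,0,0,0,0,0,20, 0,0,0,0,0,0,20, 0,0,0,0,0,0,20]'|grep -E "pos|force"; for i in 1 2 3; do python3 -m inch '[-0.6,0,0.4,0,0,0,20, 0,0,0,0,0,0,20, 0,0,0,0,0,0,20, 0,0,0,0,0,0,20, 0,0,0,0,0,0,20, 0,0,0,0,0,0,20, 0,0,0,0,0,0,20, 0,0,0,0,0,0,20]' | grep -E "tool_pos|wrist_force" ; done
```

```text
tool_pos: [0.5612, -0.1346, 0.0551]
wrist_force: [-0.3, 0.6, -1.0]
grip_force: 80.0
tool_pos: [0.5612, -0.1346, 0.0544]
wrist_force: [0.1, -0.0, -1.0]
tool_pos: [0.5614, -0.1345, 0.0541]
wrist_force: [-2.8, -1.3, 5.0]
tool_pos: [0.5615, -0.1345, 0.054]
wrist_force: [-4.4, -0.7, 9.5]
```

```bash
python3 -m inch '[0,0,0,0,0,0,45, 0,0,0,0,0,0,60, 0,0,0,0,0,0,70, 0,0,0,0,0,0,70, 0,0,0,0,0,0,70, 0,0,-10,0,0,0,70, 0,0,-25,0,0,0,70, 0,0,-30,0,0,0,70]'; python3 -m inch '[0,0,-35,0,0,0,70, 35,0,-25,0,0,0,85, 35,0,-25,0,0,0,85, 35,0,-25,0,0,0,85, 0,0,0,0,-8,0,85, 0,0,0,0,-8,0,85, 0,0,0,0,-8,0,85, 0,0,0,0,-8,0,85]';  python3 -m inch '[0,0,0,0,-8,0,85, 0,0,0,0,-8,0,85, 0,0,0,0,-8,0,85, 0,0,0,0,-1,0,85, 0,0,0,0,0,0,85, 0,0,0,0,0,0,85, 0,0,0,0,0,0,85, 0,0,0,0,0,0,85]'; python3 - <<'E'
from h import *
s,M=st(); print("to (470,-361,245) y_tool=+x:"); togo([470,-361,250],rz(-90)@base); togo([470,-361,250],base)
E
```

```text
time: 35.65
tool_pos: [0.5217, -0.1729, 0.0883]
tcp_rot: [-2.287, -0.94, -1.238]
wrist_force: [0.7, -0.6, -0.0]
width: 0.82
grip_force: 0.0
time: 36.45
tool_pos: [0.4981, -0.2005, 0.2379]
tcp_rot: [-2.696, -1.108, -0.589]
wrist_force: [-0.6, 0.0, -0.1]
width: 0.999
grip_force: 0.0
time: 37.25
tool_pos: [0.4976, -0.2001, 0.2358]
tcp_rot: [-2.896, -1.193, 0.002]
wrist_force: [0.1, 0.2, -0.2]
width: 0.992
grip_force: 0.0
t37.25 pos [ 497.6 -200.1  235.8] F [ 0.06  0.23 -0.2 ] w0.992 g0.0
[[ 0.71   0.704 -0.005]
 [ 0.704 -0.71   0.008]
 [ 0.002 -0.009 -1.   ]]
to (470,-361,245) y_tool=+x:
t37.25 pos [ 497.6 -200.1  235.8] F [ 0.06  0.23 -0.2 ] w0.992 g0.0
[[ 0.71   0.704 -0.005]
 [ 0.704 -0.71   0.008]
 [ 0.002 -0.009 -1.   ]]
target [ 470 -361  250] shift(tool) mm [-132.9   94.7  -15.4] turn(tool) deg [-0.54  0.08 44.77]
t37.25 pos [ 497.6 -200.1  235.8] F [ 0.06  0.23 -0.2 ] w0.992 g0.0
[[ 0.71   0.704 -0.005]
 [ 0.704 -0.71   0.008]
 [ 0.002 -0.009 -1.   ]]
target [ 470 -361  250] shift(tool) mm [-132.9   94.7  -15.4] turn(tool) deg [ -0.44  -0.33 -45.23]
```

```bash
python3 -m inch '[-33,24,-6,0,0,0,85, -33,24,-4,0,0,0,85, -33,24,-4,0,0,0,85, -33,23,0,0,0,0,85, 0,0,0,0,0,7.5,85, 0,0,0,0,0,7.5,85, 0,0,0,0,0,7.5,85, 0,0,0,0,0,7.5,85]';  python3 -m inch '[0,0,0,0,0,7.5,85, 0,0,0,0,0,7.3,85, 0,0,0,0,0,0,85, 0,0,0,0,0,0,85, 0,0,0,0,0,0,85, 0,0,0,0,0,0,85, 0,0,0,0,0,0,85, 0,0,0,0,0,0,85]'; python3 - <<'E'
from h import *
togo([470,-361,109],rz(-90)@base)
q=viewer.camera_params("wrist")
for P in [(470,-361,151),(470,-361,101),(470,-361,30),(504,-361,95),(613.1,-230.6,26)]+[tuple(MARK[k]+[0,0,h]) for k,h in ((0,70),(1,102),(2,86))]: print(P,w2px("wrist",np.array(P)/1000,q).round(1))
save("wrist","w4.png"); print(q["K"],q["world_to_cam"]); import pickle; pickle.dump(q,open("q4.pkl","wb"))
E
```

```text
time: 38.05
tool_pos: [0.4712, -0.3606, 0.2488]
tcp_rot: [-3.108, -0.395, 0.005]
wrist_force: [-0.0, 0.2, 0.3]
width: 0.993
grip_force: 0.0
time: 38.85
tool_pos: [0.4723, -0.3597, 0.2491]
tcp_rot: [-3.134, -0.004, 0.007]
wrist_force: [0.3, -0.0, 0.0]
width: 0.992
grip_force: 0.0
t38.85 pos [ 472.3 -359.7  249.1] F [ 0.31 -0.01  0.02] w0.992 g0.0
[[ 1.     0.002 -0.005]
 [ 0.002 -1.     0.007]
 [-0.004 -0.007 -1.   ]]
target [ 470 -361  109] shift(tool) mm [ -1.6   2.3 140.1] turn(tool) deg [-0.41  0.26  0.13]
(470, -361, 151) [322.8 201.9]
(470, -361, 101) [322.8 187.1]
(470, -361, 30) [322.8 172.8]
(504, -361, 95) [323. 150.]
(613.1, -230.6, 26) [199.3  37.2]
(np.float64(554.1), np.float64(-143.2), np.float64(78.0)) [92.5 93.6]
(np.float64(659.8), np.float64(-48.3), np.float64(110.0)) [-88.2 -55.6]
(np.float64(545.8), np.float64(36.6), np.float64(94.0)) [-115.7  101.8]
[[317.20748697   0.         320.46002912]
 [  0.         317.20748697 199.38208813]
 [  0.           0.           1.        ]] [[ 0.0031188  -0.99996718 -0.00747803 -0.35950404]
 [-0.96273465 -0.00502481  0.27040109  0.41180414]
 [-0.27042979  0.00635603 -0.96271872  0.52521971]
 [ 0.          0.          0.          1.        ]]
```

View pics/w4.png

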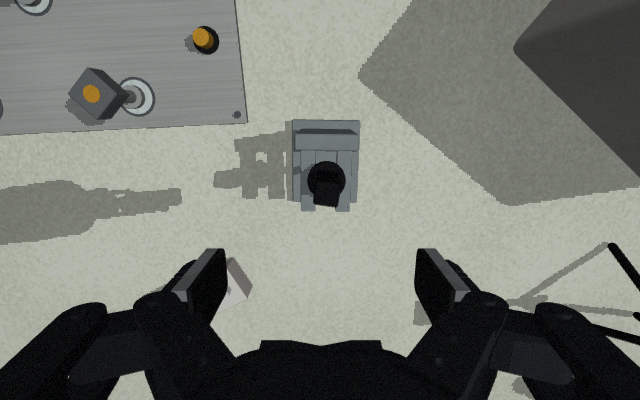

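Wrist view: the stud is at (202,37), about 3 px from prediction. The short post's disc is at (92,94), as predicted. The probe and fork are around (326,185), so I'll enlarge that part.

```bash
python3 - <<'E'
import cv2,numpy as np
im=cv2.imread("pics/w4.png")[110:220,276:376]
im=np.clip(im.astype(float)*1.6+10,0,255).astype('uint8')
cv2.imwrite("pics/w4c.png",cv2.resize(im,None,fx=5,fy=5,interpolation=cv2.INTER_CUBIC))
E
```

```text
(no output)
```

View pics/w4c.png

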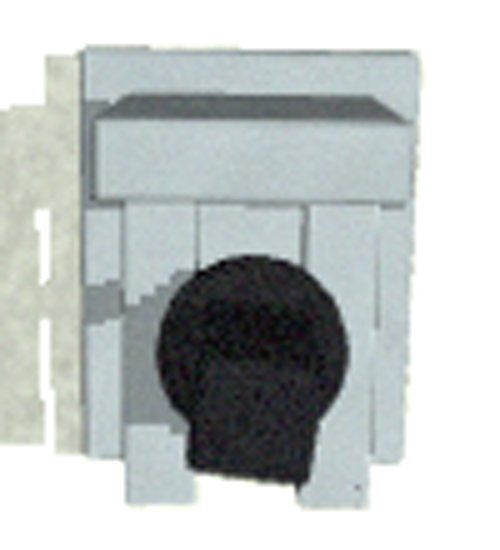

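```bash
python3 - <<'E'
from h import *
import pickle; q=pickle.load(open("q4.pkl","rb"))
f=lambda u,v:(276+u/5-.4,110+v/5-.4)
for nm,a,z in [("seat-y/wall",(250,203),95),("collar",(252.5,348),101),("htop",(256,418),151),("edgeL",(188,468),151),("edgeR",(303,488),151),("prong end",(250,503),95)]: print(nm,(px2w("wrist",*f(*a),z/1000,q)*1000).round(1))
print("stud",px2w("wrist",202,37,.026,q)*1000)
E
```

```text
seat-y/wall [ 503.9 -363.4   95. ]
collar [ 477.6 -364.1  101. ]
htop [ 477.1 -364.1  151. ]
edgeL [ 468.9 -353.4  151. ]
edgeR [ 465.7 -371.7  151. ]
prong end [ 445.3 -363.9   95. ]
stud [ 613.25686543 -233.48733283   26.        ]
```

The probe hangs vertical at about (477,-364), turned about -10°, roughly 7 mm towards +x from the seat. I'll go down and grip its handle.

```bash
python3 -m inch '[5,4,10,-0.4,0.3,5,85, 0,0,20,0,0,5,85, 0,0,30,0,0,0,85, 0,0,30,0,0,0,85, 0,0,30,0,0,0,85, 0,0,12,0,0,0,85, 0,0,6,0,0,0,85, 0,0,0,0,0,0,85]'; python3 - <<'E'
from h import *
togo([477.3,-364.1,109],rz(-100)@base)
E
```

```text
time: 39.7
tool_pos: [0.4773, -0.3636, 0.111]
tcp_rot: [-3.13, 0.271, -0.0]
wrist_force: [0.3, 0.5, 0.1]
width: 0.997
grip_force: 0.0
t39.70 pos [ 477.3 -363.6  111. ] F [0.33 0.54 0.07] w0.997 g0.0
[[ 0.985 -0.172  0.   ]
 [-0.172 -0.985  0.   ]
 [ 0.    -0.    -1.   ]]
target [ 477.3 -364.1  109. ] shift(tool) mm [0.1 0.5 2. ] turn(tool) deg [-0.02 -0.    0.11]
```

```bash
python3 -m inch '[0,0.5,2,0,0,0,60, 0,0,0,0,0,0,35, 0,0,0,0,0,0,26, 0,0,0,0,0,0,22, 0,0,0,0,0,0,10, 0,0,0,0,0,0,10, 0,0,0,0,0,0,10, 0,0,0,0,0,0,10]' 30; python3 -m inch '[0,0,0,0,0,0,10, 0,0,0,0,0,0,10, 0,0,0,0,0,0,10, 0,0,0,0,0,0,10, 0,0,0,0,0,0,10, 0,0,0,0,0,0,10, 0,0,0,0,0,0,10, 0,0,0,0,0,0,10]' 60; python3 - <<'E'
from h import *
st()
q=viewer.camera_params("wrist"); import pickle; pickle.dump(q,open("q5.pkl","wb"))
s=viewer.read_camera("wrist"); cv2.imwrite("pics/w5.png",s[:,:,::-1])
E
```

```text
time: 40.5
tool_pos: [0.4776, -0.3644, 0.1098]
tcp_rot: [3.129, -0.271, 0.002]
wrist_force: [-0.6, 1.3, 6.6]
width: 0.227
grip_force: 31.0
time: 41.3
tool_pos: [0.4776, -0.3644, 0.1098]
tcp_rot: [3.129, -0.271, 0.002]
wrist_force: [-0.6, 0.3, 5.4]
width: 0.227
grip_force: 58.7
t41.30 pos [ 477.6 -364.4  109.8] F [-0.62  0.31  5.38] w0.227 g58.7
[[ 0.985 -0.172  0.001]
 [-0.172 -0.985 -0.001]
 [ 0.001  0.    -1.   ]]
```

```bash
cat > brass.py <<'E'
from h import *
# brass blobs near the predicted disc centres, any camera; z plane known -> world offset
def brass(cam):
    q=viewer.camera_params(cam); im=viewer.read_camera(cam); hsv=cv2.cvtColor(im,cv2.COLOR_RGB2HSV)
    m=cv2.inRange(hsv,(10,110,70),(28,255,255)); n,_,stt,cen=cv2.connectedComponentsWithStats(m)
    P=dict(s=MARK[0]+[0,0,70],l=MARK[1]+[0,0,102],m=MARK[2]+[0,0,86],stud=MARK[3])
    for k,X in P.items():
        u=w2px(cam,X/1000,q)
        c=[(np.linalg.norm(cen[i]-u),cen[i],stt[i,4]) for i in range(1,n) if stt[i,4]>=5]
        if not c: print(cam,k,"pred",u.round(1),"none"); continue
        d=min(c,key=lambda t:t[0]); print(cam,k,"pred",u.round(1),"seen",d[1].round(1),"area",d[2],"world",(px2w(cam,*d[1],X[2]/1000,q)*1000).round(1),"plan",X.round(1))
if __name__=="__main__":
    import sys
    for c in sys.argv[1:]: brass(c)
E
python3 brass.py scene top
```

```text
scene s pred [293.3 193.5] seen [293.7 193.7] area 15 world [ 553.9 -142.    78. ] plan [ 554.1 -143.2   78. ]
scene l pred [286.1 232.4] seen [286.4 232.5] area 19 world [659.4 -47.5 110. ] plan [659.8 -48.3 110. ]
scene m pred [341.  229.3] seen [341.2 229.4] area 19 world [545.5  37.2  94. ] plan [545.8  36.6  94. ]
scene stud pred [259.6 197.3] seen [259.6 199.3] area 27 world [ 617.3 -225.3   26. ] plan [ 613.1 -230.6   26. ]
top s pred [373.8 199.3] seen [372.9 199.1] area 38 world [ 554.6 -141.4   78. ] plan [ 554.1 -143.2   78. ]
top l pred [329.6 149.4] seen [329.  149.2] area 41 world [660.2 -47.1 110. ] plan [659.8 -48.3 110. ]
top m pred [291.3 203.5] seen [290.8 203.7] area 40 world [545.5  37.5  94. ] plan [545.8  36.6  94. ]
top stud pred [408. 177.] seen [407.5 176.8] area 51 world [ 613.6 -229.6   26. ] plan [ 613.1 -230.6   26. ]
```

All four brass spots sit where planned, so the posts stand upright in their rings. Lift the probe and go to the stud.

```bash
python3 -m inch '[0,0,-5,0,0,0,10, 0,0,-20,0,0,0,10, 0,0,-35,0,0,0,10, 0,0,-40,0,0,0,10, 0,0,-25,0,0,0,10, 0,0,0,0,0,0,10, 0,0,0,0,0,0,10, 0,0,0,0,0,0,10]'; python3 - <<'E'
from h import *
togo([613.3,-231,26+80+15],rz(-100)@base)
E
```

```text
time: 42.25
tool_pos: [0.476, -0.3632, 0.2316]
tcp_rot: [-3.128, 0.271, 0.005]
wrist_force: [0.5, -0.5, -0.8]
width: 0.225
grip_force: 58.5
t42.25 pos [ 476.  -363.2  231.6] F [ 0.53 -0.52 -0.76] w0.225 g58.5
[[ 0.985 -0.172 -0.003]
 [-0.172 -0.985  0.003]
 [-0.003 -0.002 -1.   ]]
target [ 613.3 -231.   121. ] shift(tool) mm [ 112.9 -153.6  110.5] turn(tool) deg [-0.12  0.18  0.11]
```

```bash
python3 -m inch '[22.5,-31,0,0,0,0,10, 22.5,-31,0,0,0,0,10, 22.5,-31,0,0,0,0,10, 22.5,-31,0,0,0,0,10, 22.5,-30,0,0,0.2,0,10, 0,0,20,0,0,0,10, 0,0,35,0,0,0,10, 0,0,25,0,0,0,10]'; python3 -m inch '[0,0,15,0,0,0,10, 0,0,10,0,0,0,10, 0,0,0,0,0,0,10, 0,0,0,0,0,0,10, 0,0,0,0,0,0,10, 0,0,0,0,0,0,10, 0,0,0,0,0,0,10, 0,0,0,0,0,0,10]';python3 - <<'E'
from h import *
togo([613.3,-231,26+80],rz(-100)@base)
# seen tip vs stud in wrist frame
q=viewer.camera_params("wrist"); s,M=st(); t=s["tool_pos"]+M@[0,0,.0798]; print("tip pred px",w2px("wrist",t,q),"stud pred px",w2px("wrist",np.array([.6133,-.231,.026]),q))
save("wrist","w6.png")
E
```

```text
time: 43.05
tool_pos: [0.6129, -0.2303, 0.1494]
tcp_rot: [-3.129, 0.269, 0.003]
wrist_force: [0.6, -1.2, -1.1]
width: 0.225
grip_force: 58.8
time: 43.85
tool_pos: [0.6151, -0.232, 0.1298]
tcp_rot: [3.129, -0.271, 0.008]
wrist_force: [0.2, 0.5, -1.2]
width: 0.225
grip_force: 58.8
t43.85 pos [ 615.1 -232.   129.8] F [ 0.16  0.52 -1.21] w0.225 g58.8
[[ 0.985 -0.172  0.005]
 [-0.172 -0.985 -0.001]
 [ 0.005  0.    -1.   ]]
target [ 613.3 -231.   106. ] shift(tool) mm [-2.1 -0.6 23.8] turn(tool) deg [ 0.01 -0.28  0.1 ]
t43.85 pos [ 615.1 -232.   129.8] F [ 0.16  0.52 -1.21] w0.225 g58.8
[[ 0.985 -0.172  0.005]
 [-0.172 -0.985 -0.001]
 [ 0.005  0.    -1.   ]]
tip pred px [320.02021523 206.35513981] stud pred px [319.26255725 200.73991032]
```

View pics/w6.png

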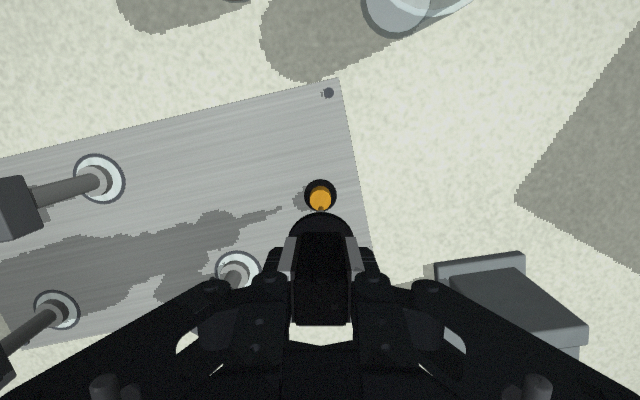

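The stud top is at (320,198), with the probe tip just above it at about (320,209), aligned. All three post feet are visible centred in their rings. Lower until contact.

```bash
python3 -m inch '[-0.5,0,8,0,-0.3,0,10, 0,0,6,0,0,0,10, 0,0,4,0,0,0,10, 0,0,2.5,0,0,0,10, 0,0,0,0,0,0,10, 0,0,0,0,0,0,10, 0,0,0,0,0,0,10, 0,0,0,0,0,0,10]'; for i in 1 2 3; do python3 -m inch '[0,0,0.8,0,0,0,10, 0,0,0,0,0,0,10, 0,0,0,0,0,0,10, 0,0,0,0,0,0,10, 0,0,0,0,0,0,10, 0,0,0,0,0,0,10, 0,0,0,0,0,0,10, 0,0,0,0,0,0,10]'|grep -E "pos|wrist_force"; done
```

```text
time: 44.7
tool_pos: [0.6146, -0.2318, 0.109]
tcp_rot: [-3.13, 0.271, 0.001]
wrist_force: [0.3, -0.0, 0.3]
width: 0.224
grip_force: 58.8
tool_pos: [0.6144, -0.2317, 0.1078]
wrist_force: [0.9, -0.2, -0.5]
tool_pos: [0.6143, -0.2317, 0.107]
wrist_force: [0.5, -0.3, -0.3]
tool_pos: [0.6143, -0.2317, 0.1062]
wrist_force: [0.2, 0.3, -1.3]
```

```bash
for i in 1 2 3; do python3 -m inch '[0,0,0.7,0,0,0,10, 0,0,0,0,0,0,10, 0,0,0,0,0,0,10, 0,0,0,0,0,0,10, 0,0,0,0,0,0,10, 0,0,0,0,0,0,10, 0,0,0,0,0,0,10, 0,0,0,0,0,0,10]'|grep -E "pos|wrist_force"; done
```

```text
tool_pos: [0.6145, -0.2317, 0.1057]
wrist_force: [-0.6, 0.6, 2.2]
tool_pos: [0.6146, -0.2318, 0.1055]
wrist_force: [-1.3, -0.2, 4.4]
tool_pos: [0.6147, -0.2318, 0.1054]
wrist_force: [-1.4, 0.6, 7.9]
```

Touch made on the stud (about 8 N). Next the short post.

```bash
python3 -m inch '[0,0,-10,0,0,0,10, 0,0,-30,0,0,0,10, 0,0,-35,0,0,0,10, 0,0,-5,0,0,0,10, 0,0,0,0,0,0,10, 0,0,0,0,0,0,10, 0,0,0,0,0,0,10, 0,0,0,0,0,0,10]'; python3 - <<'E'
from h import *
togo([554.4,-142.3,78+80+8],rz(-100)@base)
E
```

```text
time: 50.3
tool_pos: [0.6133, -0.2313, 0.1819]
tcp_rot: [-3.129, 0.271, 0.007]
wrist_force: [1.3, 0.4, -1.2]
width: 0.226
grip_force: 58.8
t50.30 pos [ 613.3 -231.3  181.9] F [ 1.35  0.39 -1.19] w0.226 g58.8
[[ 0.985 -0.172 -0.004]
 [-0.172 -0.985  0.002]
 [-0.005 -0.001 -1.   ]]
target [ 554.4 -142.3  166. ] shift(tool) mm [-73.3 -77.5  16.4] turn(tool) deg [-0.05  0.27  0.1 ]
```

```bash
python3 -m inch '[-18,-19,0,0,0.2,0,10, -18,-19,0,0,0,0,10, -18,-19,0,0,0,0,10, -19,-20,0,0,0,0,10, 0,0,0,0,0,0,10, 0,0,7,0,0,0,10, 0,0,0,0,0,0,10, 0,0,0,0,0,0,10]'; python3 - <<'E'
from h import *
togo([554.4,-142.3,78+80],rz(-100)@base)
E
python3 brass.py scene | head -3
```

```text
time: 51.1
tool_pos: [0.5559, -0.1439, 0.1763]
tcp_rot: [3.13, -0.272, 0.002]
wrist_force: [0.6, -0.2, -1.5]
width: 0.225
grip_force: 58.9
t51.10 pos [ 555.9 -143.9  176.3] F [ 0.62 -0.23 -1.48] w0.225 g58.9
[[ 0.985 -0.173  0.001]
 [-0.173 -0.985 -0.   ]
 [ 0.001 -0.    -1.   ]]
target [ 554.4 -142.3  158. ] shift(tool) mm [-1.7 -1.4 18.3] turn(tool) deg [-0.   -0.07  0.07]
scene s pred [293.3 193.5] seen [293.7 193.7] area 15 world [ 553.9 -142.    78. ] plan [ 554.1 -143.2   78. ]
scene l pred [286.1 232.4] seen [286.4 232.5] area 19 world [659.4 -47.5 110. ] plan [659.8 -48.3 110. ]
scene m pred [341.  229.3] seen [341.1 229.4] area 17 world [545.8  37.1  94. ] plan [545.8  36.6  94. ]
```

```bash
python3 -m inch '[-1.7,-1.4,6,0,0,0,10, 0,0,5,0,0,0,10, 0,0,3,0,0,0,10, 0,0,2,0,0,0,10, 0,0,0,0,0,0,10, 0,0,0,0,0,0,10, 0,0,0,0,0,0,10, 0,0,0,0,0,0,10]'; for i in 1 2 3 4; do python3 -m inch '[0,0,0.7,0,0,0,10, 0,0,0,0,0,0,10, 0,0,0,0,0,0,10, 0,0,0,0,0,0,10, 0,0,0,0,0,0,10, 0,0,0,0,0,0,10, 0,0,0,0,0,0,10, 0,0,0,0,0,0,10]'|grep -E "pos|wrist_force"; done
```

```text
time: 51.95
tool_pos: [0.5546, -0.1417, 0.1613]
tcp_rot: [3.13, -0.271, 0.004]
wrist_force: [0.3, -0.5, -0.8]
width: 0.23
grip_force: 58.9
tool_pos: [0.5544, -0.1417, 0.1603]
wrist_force: [0.2, -0.4, -0.7]
tool_pos: [0.5544, -0.1417, 0.1596]
wrist_force: [-0.3, -0.0, -0.9]
tool_pos: [0.5544, -0.1416, 0.1589]
wrist_force: [0.0, 1.1, -0.8]
tool_pos: [0.5544, -0.1417, 0.1582]
wrist_force: [0.4, 1.1, -1.4]
```

```bash
for i in 1 2 3; do python3 -m inch '[0,0,0.6,0,0,0,10, 0,0,0,0,0,0,10, 0,0,0,0,0,0,10, 0,0,0,0,0,0,10, 0,0,0,0,0,0,10, 0,0,0,0,0,0,10, 0,0,0,0,0,0,10, 0,0,0,0,0,0,10]'|grep -E "pos|wrist_force"; done
```

```text
tool_pos: [0.5545, -0.1417, 0.1578]
wrist_force: [-0.8, 0.6, 1.8]
tool_pos: [0.5547, -0.1417, 0.1575]
wrist_force: [-1.0, 1.0, 4.6]
tool_pos: [0.5549, -0.1418, 0.1574]
wrist_force: [-1.1, 1.0, 6.7]
```

Short post touched (about 7 N). Now the middle one.

```bash
python3 -m inch '[0,0,-5,0,0,0,10, 0,0,-20,0,0,0,10, 0,0,-20,0,0,0,10, 0,0,0,0,0,0,10, 0,0,0,0,0,0,10, 0,0,0,0,0,0,10, 0,0,0,0,0,0,10, 0,0,0,0,0,0,10]'; python3 - <<'E'
from h import *
togo([545.7,37.2,94+80+10],rz(-100)@base)
E
python3 brass.py scene | head -3
```

```text
time: 58.35
tool_pos: [0.5536, -0.1415, 0.2002]
tcp_rot: [-3.13, 0.271, -0.0]
wrist_force: [0.2, 0.3, -0.2]
width: 0.228
grip_force: 59.0
t58.35 pos [ 553.6 -141.5  200.2] F [ 0.25  0.26 -0.22] w0.228 g59.0
[[ 0.985 -0.172  0.   ]
 [-0.172 -0.985  0.   ]
 [ 0.    -0.    -1.   ]]
target [545.7  37.2 184. ] shift(tool) mm [ -38.5 -174.6   16.2] turn(tool) deg [-0.02 -0.01  0.1 ]
scene s pred [293.3 193.5] seen [293.7 193.7] area 15 world [ 553.9 -142.    78. ] plan [ 554.1 -143.2   78. ]
scene l pred [286.1 232.4] seen [286.4 232.5] area 19 world [659.5 -47.4 110. ] plan [659.8 -48.3 110. ]
scene m pred [341.  229.3] seen [341.2 229.4] area 16 world [545.5  37.3  94. ] plan [545.8  36.6  94. ]
```

```bash
python3 -m inch '[-7.7,-35,0,0,0,0,10, -7.7,-35,0,0,0,0,10, -7.7,-35,0,0,0,0,10, -7.7,-35,0,0,0,0,10, -7.7,-35,0,0,0,0,10, 0,0,0,0,0,0,10, 0,0,8,0,0,0,10, 0,0,0,0,0,0,10]'; python3 - <<'E'
from h import *
togo([545.7,37.2,94+80],rz(-100)@base)
E
```

```text
time: 59.2
tool_pos: [0.5455, 0.0367, 0.1917]
tcp_rot: [3.129, -0.271, -0.001]
wrist_force: [0.2, -0.1, -0.3]
width: 0.227
grip_force: 59.1
t59.20 pos [545.5  36.7 191.7] F [ 0.21 -0.13 -0.3 ] w0.227 g59.1
[[ 0.985 -0.172 -0.   ]
 [-0.172 -0.985 -0.001]
 [-0.     0.001 -1.   ]]
target [545.7  37.2 174. ] shift(tool) mm [ 0.1 -0.6 17.7] turn(tool) deg [0.05 0.01 0.09]
```

```bash
python3 -m inch '[0,-0.6,6,0,0,0,10, 0,0,6,0,0,0,10, 0,0,3,0,0,0,10, 0,0,2,0,0,0,10, 0,0,0,0,0,0,10, 0,0,0,0,0,0,10, 0,0,0,0,0,0,10, 0,0,0,0,0,0,10]'; for i in 1 2 3 4; do python3 -m inch '[0,0,0.7,0,0,0,10, 0,0,0,0,0,0,10, 0,0,0,0,0,0,10, 0,0,0,0,0,0,10, 0,0,0,0,0,0,10, 0,0,0,0,0,0,10, 0,0,0,0,0,0,10, 0,0,0,0,0,0,10]'|grep -E "pos|wrist_force"; done
```

```text
time: 60.0
tool_pos: [0.5468, 0.038, 0.1767]
tcp_rot: [3.13, -0.271, 0.004]
wrist_force: [0.8, -0.7, -0.7]
width: 0.227
grip_force: 59.1
tool_pos: [0.5466, 0.038, 0.1756]
wrist_force: [-0.8, 0.7, -1.2]
tool_pos: [0.5466, 0.038, 0.175]
wrist_force: [0.2, -0.8, -0.8]
tool_pos: [0.5466, 0.038, 0.1742]
wrist_force: [-0.2, -0.8, 0.1]
tool_pos: [0.5467, 0.038, 0.1737]
wrist_force: [-0.6, -0.1, 1.8]
```

```bash
for i in 1 2; do python3 -m inch '[0,0,0.6,0,0,0,10, 0,0,0,0,0,0,10, 0,0,0,0,0,0,10, 0,0,0,0,0,0,10, 0,0,0,0,0,0,10, 0,0,0,0,0,0,10, 0,0,0,0,0,0,10, 0,0,0,0,0,0,10]'|grep -E "pos|wrist_force"; done;  python3 -m inch '[0,0,-5,0,0,0,10, 0,0,-20,0,0,0,10, 0,0,-20,0,0,0,10, 0,0,0,0,0,0,10, 0,0,0,0,0,0,10, 0,0,0,0,0,0,10, 0,0,0,0,0,0,10, 0,0,0,0,0,0,10]'; python3 - <<'E'
from h import *
togo([659.7,-47.6,110+80+10],rz(-100)@base)
E
python3 brass.py scene | head -3
```

```text
tool_pos: [0.547, 0.038, 0.1735]
wrist_force: [0.5, 0.5, 5.7]
tool_pos: [0.5473, 0.038, 0.1734]
wrist_force: [-1.0, -0.2, 7.8]
time: 65.6
tool_pos: [0.5458, 0.038, 0.2161]
tcp_rot: [3.13, -0.271, 0.0]
wrist_force: [-0.4, 0.4, -0.2]
width: 0.227
grip_force: 59.2
t65.60 pos [545.8  38.  216.1] F [-0.37  0.36 -0.19] w0.227 g59.2
[[ 0.985 -0.172  0.   ]
 [-0.172 -0.985 -0.   ]
 [ 0.     0.    -1.   ]]
target [659.7 -47.6 200. ] shift(tool) mm [126.9  64.7  16.2] turn(tool) deg [ 0.02 -0.01  0.1 ]
scene s pred [293.3 193.5] seen [293.7 193.7] area 15 world [ 553.9 -142.    78. ] plan [ 554.1 -143.2   78. ]
scene l pred [286.1 232.4] seen [286.5 232.5] area 20 world [659.2 -47.2 110. ] plan [659.8 -48.3 110. ]
scene m pred [341.  229.3] seen [341.1 229.3] area 18 world [545.5  36.8  94. ] plan [545.8  36.6  94. ]
```

Middle post touched (about 8 N). Now the tallest.

```bash
python3 -m inch '[32,16,0,0,0,0,10, 32,16,0,0,0,0,10, 32,16,0,0,0,0,10, 31,16.5,0,0,0,0,10, 0,0,0,0,0,0,10, 0,0,8,0,0,0,10, 0,0,0,0,0,0,10, 0,0,0,0,0,0,10]'; python3 - <<'E'
from h import *
togo([659.7,-47.6,110+80],rz(-100)@base)
E
```

```text
time: 66.45
tool_pos: [0.6592, -0.0466, 0.2087]
tcp_rot: [-3.13, 0.27, -0.0]
wrist_force: [-0.8, 1.3, -0.4]
width: 0.227
grip_force: 59.2
t66.45 pos [659.2 -46.6 208.7] F [-0.82  1.29 -0.4 ] w0.227 g59.2
[[ 0.985 -0.171  0.   ]
 [-0.171 -0.985  0.   ]
 [ 0.    -0.    -1.   ]]
target [659.7 -47.6 190. ] shift(tool) mm [ 0.7  0.9 18.7] turn(tool) deg [-0.01 -0.    0.15]
```

```bash
python3 -m inch '[0.5,0.9,7,0,0,0,10, 0,0,6,0,0,0,10, 0,0,3,0,0,0,10, 0,0,2,0,0,0,10, 0,0,0,0,0,0,10, 0,0,0,0,0,0,10, 0,0,0,0,0,0,10, 0,0,0,0,0,0,10]'; for i in 1 2 3 4; do python3 -m inch '[0,0,0.6,0,0,0,10, 0,0,0,0,0,0,10, 0,0,0,0,0,0,10, 0,0,0,0,0,0,10, 0,0,0,0,0,0,10, 0,0,0,0,0,0,10, 0,0,0,0,0,0,10, 0,0,0,0,0,0,10]'|grep -E "pos|wrist_force"; done
```

```text
time: 67.25
tool_pos: [0.6611, -0.0484, 0.1919]
tcp_rot: [3.13, -0.271, 0.004]
wrist_force: [-0.0, -0.6, -1.0]
width: 0.229
grip_force: 59.2
tool_pos: [0.6609, -0.0484, 0.191]
wrist_force: [-1.4, -0.3, -0.6]
tool_pos: [0.6609, -0.0484, 0.1904]
wrist_force: [-0.3, -0.0, -0.6]
tool_pos: [0.661, -0.0484, 0.1899]
wrist_force: [-0.0, -0.1, -0.2]
tool_pos: [0.6612, -0.0484, 0.1896]
wrist_force: [-0.6, 0.6, 4.6]
```

```bash
python3 -m inch '[0,0,0.5,0,0,0,10, 0,0,0,0,0,0,10, 0,0,0,0,0,0,10, 0,0,0,0,0,0,10, 0,0,0,0,0,0,10, 0,0,0,0,0,0,10, 0,0,0,0,0,0,10, 0,0,0,0,0,0,10]'|grep -E "pos|wrist_force";  python3 -m inch '[0,0,-5,0,0,0,10, 0,0,-15,0,0,0,10, 0,0,-10,0,0,0,10, 0,0,0,0,0,0,10, 0,0,0,0,0,0,10, 0,0,0,0,0,0,10, 0,0,0,0,0,0,10, 0,0,0,0,0,0,10]'; python3 - <<'E'
from h import *
togo([614.6,-231.8,26+80+10],rz(-100)@base)
E
python3 brass.py scene | head -3
```

```text
tool_pos: [0.6613, -0.0484, 0.1895]
wrist_force: [-0.6, -0.6, 5.8]
time: 72.05
tool_pos: [0.6605, -0.0483, 0.2181]
tcp_rot: [3.13, -0.271, 0.002]
wrist_force: [0.2, 0.1, -0.7]
width: 0.23
grip_force: 59.2
t72.05 pos [660.5 -48.3 218.1] F [ 0.24  0.12 -0.74] w0.230 g59.2
[[ 0.985 -0.172  0.001]
 [-0.172 -0.985 -0.   ]
 [ 0.001 -0.    -1.   ]]
target [ 614.6 -231.8  116. ] shift(tool) mm [-13.8 188.6 102. ] turn(tool) deg [-0.   -0.06  0.1 ]
scene s pred [293.3 193.5] seen [293.2 193.8] area 18 world [ 554.9 -142.7   78. ] plan [ 554.1 -143.2   78. ]
scene l pred [286.1 232.4] seen [286.4 232.5] area 19 world [659.5 -47.4 110. ] plan [659.8 -48.3 110. ]
scene m pred [341.  229.3] seen [341.1 229.4] area 17 world [545.8  37.1  94. ] plan [545.8  36.6  94. ]
```

Tallest post touched (about 6 N). Back to the stud.

```bash
python3 -m inch '[-3,38,0,0,0,0,10, -3,38,0,0,0,0,10, -3,38,0,0,0,0,10, -3,38,0,0,0,0,10, -2,36.5,0,0,0,0,10, 0,0,20,0,0,0,10, 0,0,35,0,0,0,10, 0,0,30,0,0,0,10]'; python3 -m inch '[0,0,6,0,0,0,10, 0,0,0,0,0,0,10, 0,0,0,0,0,0,10, 0,0,0,0,0,0,10, 0,0,0,0,0,0,10, 0,0,0,0,0,0,10, 0,0,0,0,0,0,10, 0,0,0,0,0,0,10]';python3 - <<'E'
from h import *
togo([614.6,-231.8,26+80],rz(-100)@base)
E
```

```text
time: 72.9
tool_pos: [0.6147, -0.2325, 0.1328]
tcp_rot: [3.129, -0.273, 0.005]
wrist_force: [0.7, -0.5, -0.9]
width: 0.228
grip_force: 59.2
time: 73.7
tool_pos: [0.6149, -0.2317, 0.128]
tcp_rot: [3.13, -0.271, 0.004]
wrist_force: [-0.1, 0.2, -0.5]
width: 0.226
grip_force: 59.2
t73.70 pos [ 614.9 -231.7  128. ] F [-0.1   0.18 -0.45] w0.226 g59.2
[[ 0.985 -0.172  0.002]
 [-0.172 -0.985 -0.   ]
 [ 0.002 -0.    -1.   ]]
target [ 614.6 -231.8  106. ] shift(tool) mm [-0.4  0.2 22. ] turn(tool) deg [-0.   -0.14  0.1 ]
```

```bash
python3 -m inch '[0,0,8,0,0,0,10, 0,0,7,0,0,0,10, 0,0,3,0,0,0,10, 0,0,2,0,0,0,10, 0,0,0,0,0,0,10, 0,0,0,0,0,0,10, 0,0,0,0,0,0,10, 0,0,0,0,0,0,10]'; for i in 1 2 3 4; do python3 -m inch '[0,0,0.7,0,0,0,10, 0,0,0,0,0,0,10, 0,0,0,0,0,0,10, 0,0,0,0,0,0,10, 0,0,0,0,0,0,10, 0,0,0,0,0,0,10, 0,0,0,0,0,0,10, 0,0,0,0,0,0,10]'|grep -E "pos|wrist_force"; done
```

```text
time: 74.5
tool_pos: [0.6152, -0.2318, 0.108]
tcp_rot: [3.13, -0.271, 0.004]
wrist_force: [-0.0, -0.1, -0.9]
width: 0.225
grip_force: 59.2
tool_pos: [0.6149, -0.2317, 0.107]
wrist_force: [0.5, -0.2, 0.0]
tool_pos: [0.6149, -0.2317, 0.1063]
wrist_force: [-0.1, -0.3, 0.0]
tool_pos: [0.6151, -0.2318, 0.1058]
wrist_force: [0.3, -0.4, 1.5]
tool_pos: [0.6152, -0.2318, 0.1056]
wrist_force: [-1.1, 0.4, 4.8]
```

```bash
python3 -m inch '[0,0,0.6,0,0,0,10, 0,0,0,0,0,0,10, 0,0,0,0,0,0,10, 0,0,0,0,0,0,10, 0,0,0,0,0,0,10, 0,0,0,0,0,0,10, 0,0,0,0,0,0,10, 0,0,0,0,0,0,10]'|grep -E "pos|wrist_force";  python3 -m inch '[0,0,-5,0,0,0,10, 0,0,-25,0,0,0,10, 0,0,-35,0,0,0,10, 0,0,-40,0,0,0,10, 0,0,-20,0,0,0,10, 0,0,0,0,0,0,10, 0,0,0,0,0,0,10, 0,0,0,0,0,0,10]'; python3 - <<'E'
from h import *
togo([471,-363.8,232],rz(-100)@base)
E
```

```text
tool_pos: [0.6153, -0.2318, 0.1055]
wrist_force: [-2.5, 0.7, 7.4]
time: 79.3
tool_pos: [0.6132, -0.2311, 0.2263]
tcp_rot: [-3.129, 0.271, 0.003]
wrist_force: [-0.3, 0.3, -1.4]
width: 0.225
grip_force: 59.2
t79.30 pos [ 613.2 -231.1  226.3] F [-0.27  0.25 -1.38] w0.225 g59.2
[[ 0.985 -0.172 -0.002]
 [-0.172 -0.985  0.001]
 [-0.002 -0.001 -1.   ]]
target [ 471.  -363.8  232. ] shift(tool) mm [-117.3  155.2   -5.6] turn(tool) deg [-0.06  0.13  0.1 ]
```

```bash
python3 -m inch '[-23.5,31,0,0,0,0,10, -23.5,31,0,0,0,0,10, -23.5,31,0,0,0,0,10, -23.5,31,0,0,0,0,10, -23.5,31,0,0,0,0,10, 0,0,0,0,0,0,10, 0,0,0,0,0,0,10, 0,0,0,0,0,0,10]'; python3 - <<'E'
from h import *
togo([471,-363.8,190],rz(-100)@base)
E
```

```text
time: 80.1
tool_pos: [0.4722, -0.3633, 0.2275]
tcp_rot: [-3.128, 0.271, -0.001]
wrist_force: [-0.1, 0.7, -0.9]
width: 0.228
grip_force: 59.1
t80.10 pos [ 472.2 -363.3  227.5] F [-0.1   0.73 -0.88] w0.228 g59.1
[[ 0.985 -0.172  0.001]
 [-0.172 -0.985  0.002]
 [ 0.    -0.002 -1.   ]]
target [ 471.  -363.8  190. ] shift(tool) mm [-1.1  0.8 37.5] turn(tool) deg [-0.1  -0.02  0.11]
```

```bash
python3 -m inch '[-1,0.6,15,0,0,0,10, 0,0,15,0,0,0,10, 0,0,15,0,0,0,10, 0,0,15,0,0,0,10, 0,0,10,0,0,0,10, 0,0,0,0,0,0,10, 0,0,0,0,0,0,10, 0,0,0,0,0,0,10]'; python3 - <<'E'
from h import *
togo([471,-363.8,110],rz(-100)@base)
E
```

```text
time: 80.9
tool_pos: [0.4719, -0.3651, 0.1599]
tcp_rot: [3.129, -0.271, 0.005]
wrist_force: [-0.8, -0.1, -0.9]
width: 0.229
grip_force: 59.1
t80.90 pos [ 471.9 -365.1  159.9] F [-0.76 -0.11 -0.87] w0.229 g59.1
[[ 0.985 -0.172  0.003]
 [-0.172 -0.985 -0.001]
 [ 0.004  0.001 -1.   ]]
target [ 471.  -363.8  110. ] shift(tool) mm [-1.2 -1.2 49.9] turn(tool) deg [ 0.04 -0.2   0.1 ]
```

```bash
python3 -m inch '[-1,-1.2,10,0,0,0,10, 0,0,12,0,0,0,10, 0,0,12,0,0,0,10, 0,0,8,0,0,0,10, 0,0,5,0,0,0,10, 0,0,0,0,0,0,10, 0,0,0,0,0,0,10, 0,0,0,0,0,0,10]'|grep -E "pos|wrist_f"; for i in 1 2 3; do python3 -m inch '[0,0,0.9,0,0,0,10, 0,0,0,0,0,0,10, 0,0,0,0,0,0,10, 0,0,0,0,0,0,10, 0,0,0,0,0,0,10, 0,0,0,0,0,0,10, 0,0,0,0,0,0,10, 0,0,0,0,0,0,10]'|grep -E "pos|wrist_force"; done
```

```text
tool_pos: [0.4709, -0.3635, 0.1124]
wrist_force: [-0.7, -0.2, -0.7]
tool_pos: [0.4706, -0.3633, 0.1111]
wrist_force: [0.1, 0.3, -0.6]
tool_pos: [0.4706, -0.3633, 0.1102]
wrist_force: [-0.2, 0.0, -0.9]
tool_pos: [0.4708, -0.3634, 0.1099]
wrist_force: [-0.7, 1.4, 5.6]
```

Collar seated at the same height as at pick-up. Release and rise.

```bash
python3 -m inch '[0,0,0,0,0,0,30, 0,0,0,0,0,0,45, 0,0,0,0,0,0,60, 0,0,0,0,0,0,70, 0,0,0,0,0,0,70, 0,0,0,0,0,0,70, 0,0,-5,0,0,0,70, 0,0,-15,0,0,0,70]';  python3 -m inch '[0,0,-30,0,0,0,70, 0,0,-40,0,0,0,70, 0,0,-40,0,0,0,70, 0,0,-20,0,0,0,70, 0,0,0,0,0,0,70, 0,0,0,0,0,0,70, 0,0,0,0,0,0,70, 0,0,0,0,0,0,70]'; python3 brass.py scene top; python3 - <<'E'
from h import *
st(); q=viewer.camera_params("wrist")
for P in [(470,-363.6,151),(470,-363.6,101),(504,-363.6,95)]: print(P,w2px("wrist",np.array(P)/1000,q).round(1))
a=viewer.read_camera("wrist")[90:240,260:390]; b=viewer.read_camera("scene")[105:255,220:380]
cv2.imwrite("pics/f.png",cv2.hconcat([cv2.resize(a,None,fx=2.75,fy=2.75,interpolation=cv2.INTER_CUBIC),cv2.resize(b,None,fx=2.75,fy=2.75,interpolation=cv2.INTER_CUBIC)])[:,:,::-1])
E
```

```text
time: 84.9
tool_pos: [0.4695, -0.3623, 0.1282]
tcp_rot: [-3.128, 0.271, 0.001]
wrist_force: [0.1, -0.4, -0.8]
width: 0.816
grip_force: 0.0
time: 85.7
tool_pos: [0.4694, -0.3625, 0.2572]
tcp_rot: [-3.128, 0.271, 0.001]
wrist_force: [-0.4, -0.8, -0.1]
width: 0.815
grip_force: 0.0
scene s pred [293.3 193.5] seen [293.7 193.7] area 15 world [ 553.9 -142.    78. ] plan [ 554.1 -143.2   78. ]
scene l pred [286.1 232.4] seen [286.2 232.5] area 18 world [659.7 -47.7 110. ] plan [659.8 -48.3 110. ]
scene m pred [341.  229.3] seen [341.2 229.5] area 18 world [545.8  37.5  94. ] plan [545.8  36.6  94. ]
scene stud pred [259.6 197.3] seen [259.6 199.1] area 28 world [ 617.  -225.6   26. ] plan [ 613.1 -230.6   26. ]
top s pred [373.8 199.3] seen [372.9 199.1] area 38 world [ 554.6 -141.4   78. ] plan [ 554.1 -143.2   78. ]
top l pred [329.6 149.4] seen [328.9 149.2] area 40 world [660.3 -46.9 110. ] plan [659.8 -48.3 110. ]
top m pred [291.3 203.5] seen [290.9 203.7] area 41 world [545.5  37.3  94. ] plan [545.8  36.6  94. ]
top stud pred [408. 177.] seen [407.6 176.8] area 50 world [ 613.5 -229.8   26. ] plan [ 613.1 -230.6   26. ]
t85.80 pos [ 469.7 -362.7  257.6] F [-0.05  0.71 -0.19] w0.818 g0.0
[[ 0.985 -0.172 -0.   ]
 [-0.172 -0.985  0.002]
 [-0.    -0.002 -1.   ]]
(470, -363.6, 151) [321.3 196.3]
(470, -363.6, 101) [321.3 183. ]
(504, -363.6, 95) [315.2 147.3]
```

View pics/f.png

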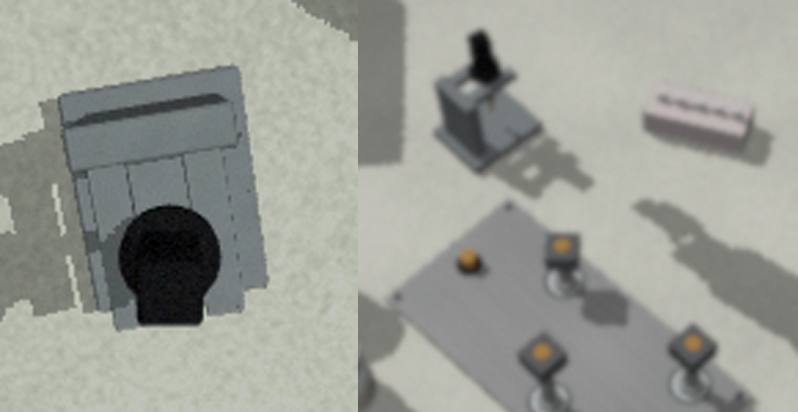

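The probe's collar is at about (322,183), exactly on the seat, with the handle upright. All three posts stand in their rings and the arm is clear. I'll hand in.

```bash
python3 -c "
from workcell import job
print(job.finish_job())"
```

```text
the job is handed in; nothing more can be done
None
```

The job is handed in at about 86 s, with no score returned: the last images show all three posts upright in their rings and the probe hanging in its fork, after I touched stud, short, middle, tall and stud again in that order (6–8 N each).

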